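# Mount a specimen carrier on the macro stage and lock it in

### The job

Mount the specimen carrier in the stage: slip one of the ends parallel to its grip fin under the fixed lip, lay the carrier flat and fully home against the wall beneath the lip, then lower the keeper bar all the way down into the gap left behind it. Then slide the slotted bracket over the keeper until its prong tips are at the scribed line, and only then turn the T-handle clockwise until it stops. Leave the jar, eyepiece and brush alone.

Things in the scene. Friction and masses are not known exactly. Their poses are not given: they have to be found in the camera images.
- stage: Fixed grey stage, slab 285 x 145 x 20 mm. Origin on the bench under the middle of its well; x runs from the lip to the bracket, z up. Well: white floor 20 mm above the bench, x -60 to 60, y -52.5 to 52.5 mm, between a tall wall with a lip (x=-60) and a low rear wall (x 60 to 75, top 33 mm high). Side walls 32 mm high; from x=37 to 75 they are cheeks 42 mm high. Bracket pedestal: x 100 to 205.
- lip_edge (a point): Middle of the lower edge of the fixed lip, stage x=-46, 39 mm above the bench; axes as the stage. The lip overhangs the well by 14 mm, top 45 mm high. A flat carrier cannot be lowered in past it: its end goes under the lip with the far end raised about 20 degrees (there is room for that), till it meets the wall at x=-60; then the far end swings down.
- home (a point): Where the carrier's origin belongs: on the well floor, stage x=-5, y=0, z=20 mm; axes as the stage. The carrier's end then touches the wall under the lip and a gap of 10 mm is left between its other end and the rear wall; 2.5 mm are free at each side.
- gap (a point): Middle of the gap between the home carrier and the rear wall, on the well floor: stage x=55, y=0, z=20 mm; axes as the stage. The seated keeper's origin belongs here, within about 0.5 mm in height, its length along the stage's y. The gap is 105 mm long. The keeper's round edge can nudge a carrier that is 1 to 3 mm short of home.
- carrier: Loose aluminium specimen carrier, plate 110 (x) x 100 (y) x 12 mm with four little rock chips on it and a dark upright grip fin at its middle: 12 mm thick (x), 46 mm long (y), from the plate up to 52 mm above the underside. Origin at the centre of the underside, z up. Either end may go under the lip. About 0.32 kg.
- keeper: Loose steel keeper bar of T section, 96 mm long (y), 0.22 kg. Blade below, 8 mm thick (x) with a round lower edge; head 26 mm wide (x), 13.5 to 21.5 mm above the lower edge; dark grip block 14 (x) x 36 (y) mm, 21.5 to 57.5 mm above it. Origin at the middle of the lower edge, z up. Seated, its head lies over the rear wall and the carrier's end. Either way round will do.
- keeper_stand: Fixed wooden stand 70 x 110 x 20 mm with a groove along its y; at the start the keeper sits in it, blade in the groove, head on the rails, its y along the stand's y. Origin at the centre of the underside.
- mark (a point): Point midway between two black lines scribed across the tops of the stage's cheeks: stage x=52, y=0, 44 mm above the bench; axes as the stage.
- bracket_tip (a point): Point midway between the tips of the bracket's two prongs, on their underside (44.5 mm above the bench); axes as the stage. The bracket is a forked aluminium plate 8 mm thick, 96 mm wide; its notch, 56 mm wide and 30 mm deep, straddles the keeper's grip block. It should stop with this point at the mark (same stage x).
- bracket (a joint): Travel of the bracket towards the lip, m: 0 fully back, 0.046 tips at the scribed line, 0.058 end of travel. It moves along the stage's -x with about 4 N of friction and stays where it is left.
- lock (a joint): Turn of the T-handle, rad: 0 loose (bar along the stage's x), grows clockwise seen from above, stops at 1.5 (tight, bar across). Friction about 0.12 N m; stays where it is left.
- lock_grip (a point): Point to grip, on the T-handle's turning axis and 80.5 mm above the bench, 60 mm behind the prong tips; it rides on the bracket; its x runs along the bar. Black bar 64 mm long, 14 mm thick, from 66.5 to 90.5 mm above the bench, on a round stem. Holding the bar also serves to slide the bracket.
- jar: Amber glass jar 56 mm across, 85 mm high, standing; a bystander. Origin under its centre.
- eyepiece: Black eyepiece 46 mm across, 60 mm high, standing; a bystander. Origin under its centre.
- brush: Dust brush lying on the bench; a bystander. Origin at its middle.
Not all that is in view belongs to the job. Of the things that look like the keeper, the larger one is meant.

How it is judged (in metres and radians):
On the way, in this order (a step that is already met when the one before it is completed fails the run):
1. the carrier lies flat in the well, under the lip (x of carrier in the frame of stage between -0.009 and 0.004 m and z of carrier in the frame of stage below 0.0235 m and angle between carrier's own z axis and vertical below 0.06 rad), for 0.2 s.
2. the keeper is fully down in the gap (z of keeper in the frame of stage below 0.023 m and x of keeper in the frame of stage between 0.05 and 0.06 m and angle between keeper's own z axis and vertical below 0.1 rad), for 0.2 s.
3. the bracket's prong tips are at the scribed line, handle still loose (x of bracket_tip in the frame of mark between -0.004 and 0.004 m), for 0.2 s.
4. the T-handle is tight (value of joint lock above 1.35 rad), for 0.2 s.
At the end, for the whole second after the job is handed in: Carrier flat (0.05 rad, 2.5 mm) and home under the lip (4 mm); keeper down in the gap behind it (3 mm, upright to 0.1 rad, stage x 50 to 60 mm); prong tips within 4 mm of the scribed line; T-handle at 1.35 rad or more; all at rest (all of step 2 and all of step 3 and x of carrier in the frame of stage between -0.009 and -0.001 m and z of carrier in the frame of stage below 0.0225 m and angle between carrier's own z axis and vertical below 0.05 rad and value of joint lock above 1.35 rad and linear speed of each of carrier, keeper below 0.02 m/s); the robot touches nothing.
It fails at once if a bystander was moved by more than 30 mm (distance of any of jar, eyepiece, brush from where it was at the start of the episode above 0.03 m).
It also fails if it takes over 72 s, if anything falls off the work surface, if the arm or the gripper's body presses on something with over 40 N, if the wrist force passes 120 N, or if a joint passes its speed limit or range.

### The arm

A 6-joint arm with a two-finger parallel gripper is mounted at the origin on the work surface. World frame = base frame: x ahead of the robot, y to its left, z up, the work surface at z = 0. Lengths are in mm, angles in rad, forces in N, time in s.
With the tool pointing down it reaches from about 350 to 875 mm from the base axis. Payload 4.2 kg.
Tool frame: the origin (TCP) lies at the very end of the fingers, on their centre line; the grasp point (between the pads) lies 19 mm behind it; z points along the fingers, y is the direction in which the jaws open and shut (so a half turn about z gives the same grasp; the last joint's range is limited). The gripper opens to 87 mm and grips with 3 to 60 N. Pads are 19 mm wide; open, the fingers measure 117 mm over their backs; the gripper's body (75 mm by 190 mm) begins 51 mm behind the grasp point.
Start: joints at [-0.983, 0.385, 0.008, 0, -1.194, -0.259], TCP at [201.832, -591.492, 222.55] pointing down, gripper open.
Joint ranges: [-3.14, 3.14], [-1.21, 2.06], [-1.07, 1.41], [-3.16, 2.05], [-2.99, -0.16], [-3.1, 3.1]. Speed limits (rad/s): [2.79, 2.79, 3.14, 3.14, 3.14, 3.14].

### API

Orientations are given as [roll, pitch, yaw] about the fixed x, y, z axes, in that order (R = Rz(yaw) Ry(pitch) Rx(roll)).
In Python, from rig import monitor, optics, bot gives the robot as it stands.
- The arm moves only by the shell command python3 -m creep 'ROWS' [FORCE]. ROWS is JSON, a list that holds one entry, the list of rows, each a list of 7 numbers: the turn, a rotation vector about the tool's x, y, z in rad, then the shift along the tool's x, y, z in m, then the closure, from 0 (fully open) to 1 (shut). In form: [[[ax, ay, az, tx, ty, tz, grip], ...]]. A call has 1 to 12 rows; each row shifts and turns the commanded pose from where the row before left it, along the tool's axes as they then stand; what a row does not reach is not made up. A row lasts 1/12 s, in which the tool goes at most 41.7 mm and 7.16 degrees, less where a joint would pass 70% of its speed; a pose out of reach is approached as far as the arm can. A call is refused whole if a number of a shift passes 0.0417 or a number of a turn 0.125, either way. A call with a gripper value outside its range is refused whole. The fingers move at their own pace and stop on an object; FORCE is the grip in N (left out, the last holds). Time passes only in rows, so rows that do not move let the fingers close. It gives the time, the measured TCP pose, the force and the opening at its end, in the units of the state.
- monitor.get_state(): the state, without advancing time (a new reading comes with each control period).
- optics.capture(name): name is "side" or "top"; returns a dict with "image" (480x640x3 uint8, blue, green, red), "K" (3x3 intrinsics, pixels), "D" ([k1, k2, p1, p2, k3] as OpenCV has them; the pictures are not rectified), "extrinsics" (4x4, takes a point from world to camera coordinates). Camera axes: x right, y down, z forward; pixel columns grow to the right and rows downward; lengths in mm; the calibration is good to about 2 mm. A picture is of the moment at which its call begins. There is no depth.
- bot.hand_in(): hands the job in, once; it reports no verdict.
The state is a dict: "t": time; "q": joint angles; "qd": joint speeds; "effort": joint torques, N m; "position": TCP position; "orientation": TCP orientation; "wrist_force": force on the tool from outside, world axes, zero at the start; "ft_torque": the same for the moment, N m; "opening": finger opening in mm.
Only numpy, scipy, OpenCV 4.12 (cv2) and the standard library are available. Lean on these libraries where they do the work, as an engineer would, in place of code of your own. Each camera call takes 0.05 s, during which the arm holds its last target.

## Working session

There is one attempt and no reset: what is moved stays moved. The work goes in short steps, Python scripts to look and compute and a shell command to move; the robot and the scene stay as the last step left them, time stands still between calls to the robot, and variables do not carry over. Pictures are saved under pics/ and viewed, and the job is handed in when it is done.

```bash
ls; mkdir -p pics; python3 - <<'E'
from rig import monitor, optics, bot
import cv2,numpy as np
print(monitor.get_state())
for n in ("side","top"):
    c=optics.capture(n); cv2.imwrite(f"pics/{n}0.png",c["image"]); print(n,c["K"],c["D"],c["extrinsics"])
E
```

```text
pics
{'t': 0.0, 'q': array([-9.83398273e-01,  3.85574323e-01,  6.64628571e-03, -5.05837474e-04,
       -1.19401578e+00, -2.58608278e-01]), 'qd': array([-0.00010906,  0.00203043, -0.00018631, -0.00250223, -0.0002908 ,
       -0.00125139]), 'effort': array([-2.18412621e-03, -3.90660954e+01,  1.87411255e+01,  4.22020331e+00,
        1.10317284e-02, -2.06816735e-04]), 'position': array([ 201.64266893, -590.94548998,  221.45588089]), 'orientation': array([ 3.13939635e+00, -9.48725169e-05, -2.81298939e+00]), 'wrist_force': array([ 0.40063011,  0.1901521 , -0.68396141]), 'ft_torque': array([-0.05686589, -0.00466871,  0.05741617]), 'opening': 87.26818752101694}
side [[602.90627635   0.         323.44071517]
 [  0.         602.90627635 239.78216298]
 [  0.           0.           1.        ]] [-0.08423134  0.          0.          0.          0.        ] [[-8.94354857e-01 -4.47358029e-01  4.27827010e-04  5.13244082e+02]
 [-2.13996647e-01  4.26980295e-01 -8.78574563e-01  2.30773476e+02]
 [ 3.92854711e-01 -7.85848982e-01 -4.77605019e-01  8.97767824e+02]
 [ 0.00000000e+00  0.00000000e+00  0.00000000e+00  1.00000000e+00]]
top [[501.53628465   0.         319.34755562]
 [  0.         501.53628465 240.08509741]
 [  0.           0.           1.        ]] [0.0271328 0.        0.        0.        0.       ] [[ 4.96697281e-03 -9.99929695e-01  1.07672883e-02 -2.74210148e+01]
 [-9.99481942e-01 -5.30657072e-03 -3.17441132e-02  5.76446203e+02]
 [ 3.17990188e-02 -1.06040381e-02 -9.99438030e-01  1.04046482e+03]
 [ 0.00000000e+00  0.00000000e+00  0.00000000e+00  1.00000000e+00]]
```

View pics/side0.png

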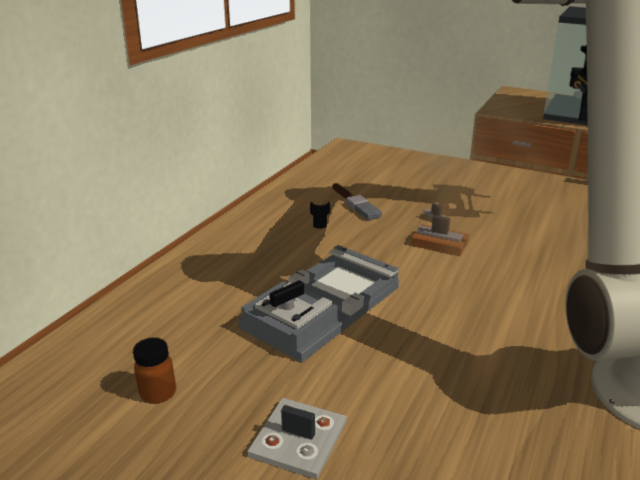

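View pics/top0.png

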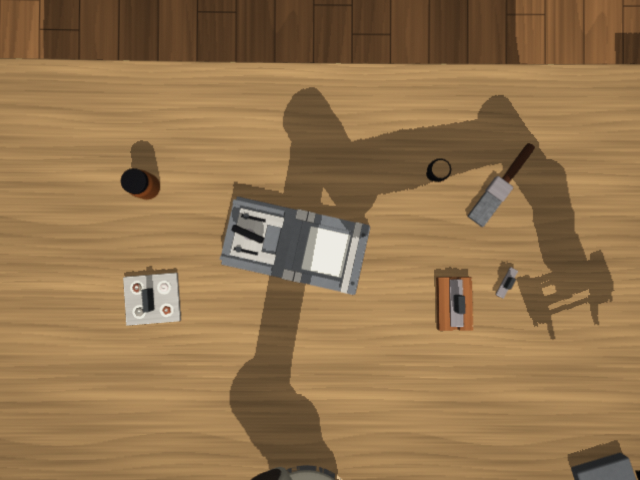

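The top view shows the carrier at about (150,298), the stage at (295,245) with its lip on the right, the keeper in its stand at (457,303), and the small decoy at (507,283). I'll zoom in to measure these.

```bash
cat > h.py <<'E'
import cv2,numpy as np
from rig import monitor,optics,bot
def ray(c,uv):
    p=cv2.undistortPoints(np.array([[uv]],float),c["K"],np.array(c["D"],float))[0,0]
    E=c["extrinsics"];R=E[:3,:3];t=E[:3,3]
    return -R.T@t, R.T@np.array([p[0],p[1],1.])
def onz(c,uv,z):
    o,d=ray(c,uv); return o+d*(z-o[2])/d[2]
def tri(c1,u1,c2,u2):
    o1,d1=ray(c1,u1);o2,d2=ray(c2,u2)
    s=np.linalg.lstsq(np.c_[d1,-d2],o2-o1,rcond=None)[0]
    a=o1+s[0]*d1;b=o2+s[1]*d2
    return (a+b)/2,np.linalg.norm(a-b)
def px(c,P):
    E=c["extrinsics"]
    return cv2.projectPoints(np.array(P,float).reshape(-1,3),cv2.Rodrigues(E[:3,:3])[0],E[:3,3],c["K"],np.array(c["D"],float))[0][:,0]
def crop(img,x0,y0,w,h,s,fn):
    cv2.imwrite(fn,cv2.resize(img[y0:y0+h,x0:x0+w],None,fx=s,fy=s,interpolation=cv2.INTER_CUBIC))
E
python3 - <<'E'
import cv2
from h import crop
t=cv2.imread("pics/top0.png")
crop(t,210,185,170,120,4.7,"pics/c_stage.png")
a=t[265:335,115:195];b=t[265:335,430:530]
import numpy as np
cv2.imwrite("pics/c_ck.png",cv2.resize(np.hstack([a,b]),None,fx=4.4,fy=4.4,interpolation=cv2.INTER_CUBIC))
E
```

```text
(no output)
```

View pics/c_stage.png

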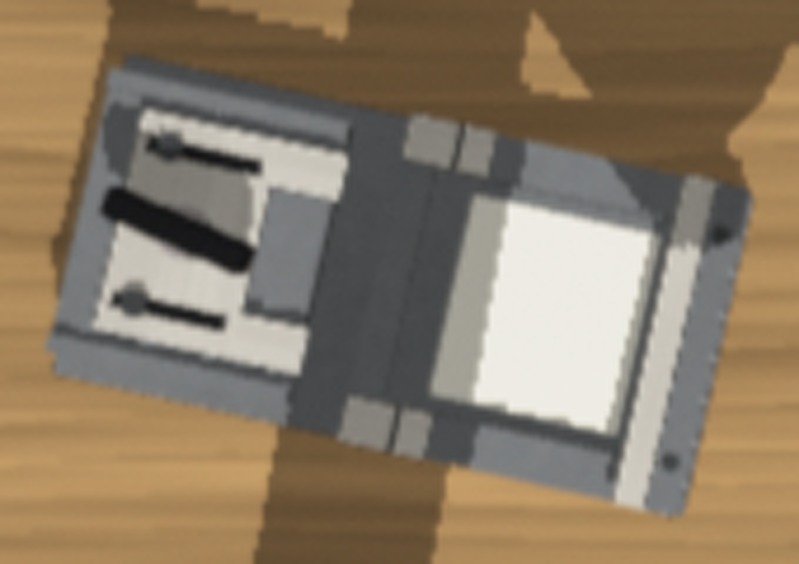

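View pics/c_ck.png

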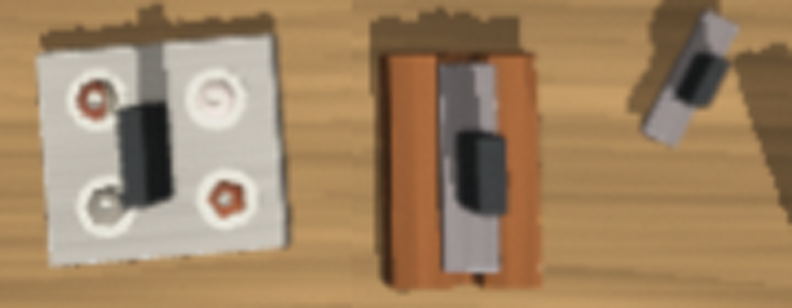

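```bash
cat > m1.py <<'E'
from h import *
c=optics.capture("top"); s=optics.capture("side")
def cp(x,y,x0=210,y0=185,k=4.7): return ((x+.5)/k-.5+x0,(y+.5)/k-.5+y0)
sc=[cp(*p) for p in [(462,123),(453,168),(401,405),(391,452)]]
W=[onz(c,p,42) for p in sc]
for w in W: print("scribe",w.round(1))
m=np.mean(W,0); print("mark",m.round(1), "len",np.linalg.norm(W[0]-W[3]))
ydir=(W[0]+W[1]-W[2]-W[3])[:2]; print("scribe dir",ydir)
L=[onz(c,cp(*p),45) for p in [(680,180),(617,505),(712,186),(646,508)]]
for w in L: print("lip",w.round(1))
F=[onz(c,cp(*p),20) for p in [(655,236),(610,434)]]
for w in F: print("floor",w.round(1))
C=[onz(c,cp(*p),32) for p in [(750,195),(685,515)]]
for w in C: print("corner",w.round(1))
img=c["image"]; hsv=cv2.cvtColor(img,cv2.COLOR_BGR2HSV)
sub=hsv[260:340,115:200]
mask=((sub[...,1]<60)&(sub[...,2]>130)).astype(np.uint8)
mask=cv2.morphologyEx(mask,cv2.MORPH_CLOSE,np.ones((15,15)))
cn=max(cv2.findContours(mask,0,2)[0],key=cv2.contourArea)
r=cv2.minAreaRect(cn); b=cv2.boxPoints(r)+[115,260]
B=[onz(c,p,12) for p in b]
print("carrier corners",np.round(B,1).tolist(),"px",b.round(1).tolist()); print("centre",np.mean(B,0).round(1),[np.linalg.norm(B[i]-B[i-1]).round(1) for i in range(4)])
dark=lambda x0,y0,w,h,th=60:(lambda z:(z+[x0,y0]))(np.argwhere(img[y0:y0+h,x0:x0+w].max(2)<th)[:,::-1])
for nm,x0,y0,w,h in [("fin",125,275,45,45),("grip",450,285,24,40)]:
    d=dark(x0,y0,w,h); r=cv2.minAreaRect(d.astype(np.float32)); print(nm,r,len(d))
E
python3 m1.py
```

```text
scribe [ 6.35e+02 -6.00e-01  4.20e+01]
scribe [615.5   3.2  42. ]
scribe [513.2  25.   42. ]
scribe [493.   29.1  42. ]
mark [564.1  14.2  42. ] len 145.06677111449898
scribe dir [244.28831053 -51.48776354]
lip [610.6 -94.7  45. ]
lip [470.9 -68.   45. ]
lip [ 608.1 -108.5   45. ]
lip [469.7 -80.5  45. ]
floor [587.5 -85.7  20. ]
floor [500.2 -66.2  20. ]
corner [ 605.1 -126.3   32. ]
corner [465.8 -98.3  32. ]
carrier corners [[500.1, 381.6, 12.0], [508.3, 271.7, 12.0], [407.7, 263.0, 12.0], [399.8, 372.6, 12.0]] px [[122.6, 276.0], [176.3, 272.2], [179.8, 321.0], [126.1, 324.9]]
centre [454.  322.2  12. ] [np.float64(100.6), np.float64(110.3), np.float64(101.0), np.float64(109.9)]
fin ((149.647216796875, 299.0608825683594), (21.872844696044922, 6.412234783172607), 85.91438293457031) 141
grip ((458.0, 303.5), (8.0, 17.0), 0.0) 98
```

```bash
python3 - <<'E'
from h import *
c=optics.capture("top")
g=cv2.cvtColor(c["image"],cv2.COLOR_BGR2GRAY)
x0,y0,k=210,185,4
G=cv2.resize(g[y0:y0+120,x0:x0+170],None,fx=k,fy=k,interpolation=cv2.INTER_CUBIC)
l=cv2.createLineSegmentDetector().detect(G)[0][:,0]
for s in sorted(l,key=lambda s:-np.hypot(s[0]-s[2],s[1]-s[3])):
    L=np.hypot(s[0]-s[2],s[1]-s[3])
    if L<60: break
    a=[( (s[i]+.5)/k-.5+x0,(s[i+1]+.5)/k-.5+y0) for i in (0,2)]
    w=[onz(c,p,40)[:2] for p in a]; d=w[1]-w[0]
    ang=np.arctan2(d[1],d[0]); 
    print(np.round(a,1).tolist(),np.round(w,1).tolist(),round(np.linalg.norm(d)),"ang mod 90:",round((ang)%(np.pi/2),4))
E
```

```text
[[351.79998779296875, 237.39999389648438], [339.79998779296875, 291.70001220703125]] [[581.5, -90.1], [471.3, -66.0]] 113 ang mod 90: 1.3558
[[270.20001220703125, 266.6000061035156], [221.39999389648438, 255.6999969482422]] [[521.4, 75.1], [543.0, 173.9]] 101 ang mod 90: 1.3556
[[283.20001220703125, 210.3000030517578], [234.8000030517578, 199.3000030517578]] [[635.8, 49.7], [657.6, 148.0]] 101 ang mod 90: 1.3526
[[226.60000610351562, 254.0], [273.3999938964844, 264.3999938964844]] [[546.4, 163.5], [525.8, 68.8]] 97 ang mod 90: 1.3565
[[282.5, 217.1999969482422], [239.89999389648438, 207.60000610351562]] [[621.7, 50.9], [640.7, 137.5]] 89 ang mod 90: 1.3543
[[310.20001220703125, 226.10000610351562], [300.79998779296875, 267.79998779296875]] [[603.9, -5.4], [519.3, 13.2]] 87 ang mod 90: 1.3542
[[317.5, 228.1999969482422], [310.20001220703125, 268.8999938964844]] [[599.8, -20.3], [517.1, -5.9]] 84 ang mod 90: 1.3984
[[341.20001220703125, 269.8999938964844], [349.1000061035156, 235.0]] [[515.3, -68.8], [586.2, -84.5]] 73 ang mod 90: 1.3524
[[347.6000061035156, 234.0], [318.5, 227.5]] [[5
[... 920 characters left out ...]
23.1]] 38 ang mod 90: 1.3577
[[239.8000030517578, 247.89999389648438], [257.3999938964844, 251.8000030517578]] [[558.8, 137.0], [551.2, 101.2]] 37 ang mod 90: 1.3614
[[247.3000030517578, 214.8000030517578], [264.8999938964844, 218.6999969482422]] [[626.2, 122.5], [618.5, 86.7]] 37 ang mod 90: 1.3585
[[325.1000061035156, 273.29998779296875], [340.20001220703125, 277.3999938964844]] [[508.2, -36.1], [500.1, -66.8]] 32 ang mod 90: 1.3134
[[225.89999389648438, 218.1999969482422], [229.39999389648438, 203.39999389648438]] [[619.0, 165.7], [649.2, 158.8]] 31 ang mod 90: 1.347
[[240.3000030517578, 204.6999969482422], [255.0, 208.1999969482422]] [[646.6, 136.7], [639.7, 106.9]] 31 ang mod 90: 1.3438
```

```bash
cat >> h.py <<'E'
from scipy.spatial.transform import Rotation as Ro
YS=1.355; O=np.array([553.0,-36.6,0]); RS=Ro.from_euler('z',YS).as_matrix()
def st(p): return RS.T@(np.array(p,float)-O)      # world->stage
def wo(p): return RS@np.array(p,float)+O
def tool(yaw,tilt=0):
    # tilt: far end (stage +x) raised; about tool x
    return Ro.from_euler('z',yaw)*Ro.from_euler('x',np.pi)*Ro.from_euler('x',tilt)
def delta(P,yaw,tilt=0,s=None):
    s=s or monitor.get_state(); R0=Ro.from_euler('xyz',s["orientation"]); R1=tool(yaw,tilt)
    rv=(R0.inv()*R1).as_rotvec(); d=np.array(P)-s["position"]
    print("t",round(s["t"],2),"pos",s["position"].round(1),"ori",s["orientation"].round(3),"F",s["wrist_force"].round(1),"open",round(s["opening"],1))
    print(" turn",rv.round(3)," shift in new tool axes",R1.inv().apply(d).round(1)," in present axes",R0.inv().apply(d).round(1))
E
python3 - <<'E'
from h import *
for P in [(450,-400,200),(480,0,200),(454,322.2,120)]: delta(P,-3.067)
c=optics.capture("top");s=optics.capture("side")
print(px(c,[(454,322.2,52),(454,322.2,12)]),px(s,[(454,322.2,52)]))
E
```

```text
t 0.25 pos [ 201.7 -591.3  222. ] ori [ 3.141 -0.    -2.813] F [-0.4  0.1 -0.6] open 87.3
 turn [ 0.001 -0.     0.254]  shift in new tool axes [-261.8  172.2   22. ]  in present axes [-296.7  100.9   22.1]
t 0.25 pos [ 201.7 -591.3  222. ] ori [ 3.141 -0.    -2.813] F [-0.4  0.1 -0.6] open 87.3
 turn [ 0.001 -0.     0.254]  shift in new tool axes [-321.6  568.9   22. ]  in present axes [-454.2  469.8   22.5]
t 0.25 pos [ 201.7 -591.3  222. ] ori [ 3.141 -0.    -2.813] F [-0.4  0.1 -0.6] open 87.3
 turn [ 0.001 -0.     0.254]  shift in new tool axes [-319.6  892.1  102. ]  in present axes [-533.6  783.   102.8]
[[144.70290861 300.17666582]
 [151.25458292 298.46534641]] [[295.75036778 408.96187473]]
```

```bash
python3 -m creep '[[[0,0,0.12,0,0,0,0],[0,0,0.12,0,0,0,0],[0,0,0.014,0,0,0,0],[0,0,0,-0.033,0.021,0,0],[0,0,0,-0.033,0.021,0,0],[0,0,0,-0.033,0.021,0,0],[0,0,0,-0.033,0.021,0,0],[0,0,0,-0.033,0.021,0,0],[0,0,0,-0.033,0.021,0,0],[0,0,0,-0.033,0.021,0,0],[0,0,0,-0.033,0.021,0,0]]]' 20
python3 -m creep '[[[0,0,0,-0.006,0.04,0,0],[0,0,0,-0.006,0.04,0,0],[0,0,0,-0.006,0.04,0,0],[0,0,0,-0.006,0.04,0,0],[0,0,0,-0.006,0.04,0,0],[0,0,0,-0.006,0.04,0,0],[0,0,0,-0.006,0.04,0,0],[0,0,0,-0.006,0.04,0,0],[0,0,0,-0.006,0.04,0,0],[0,0,0,-0.006,0.04,0,0]]]'
python3 -c "
from h import *
delta((454,322.2,120),-3.067)"
```

```text
t: 1.27
position: [453.9, -402.8, 222.8]
orientation: [-3.141, 0.0, -3.064]
wrist_force: [0.3, -0.2, 0.5]
opening: 86.9
t: 2.1
position: [482.3, 1.1, 223.0]
orientation: [3.141, 0.001, -3.064]
wrist_force: [1.6, -0.5, 0.1]
opening: 87.1
t 2.1 pos [482.3   1.1 223. ] ori [ 3.141e+00  1.000e-03 -3.064e+00] F [ 1.6 -0.5  0.1] open 87.1
 turn [0.    0.001 0.003]  shift in new tool axes [  4.2 322.3 103. ]  in present axes [  3.3 322.3 103.1]
```

```bash
python3 -m creep '[[[0,0,0,0.0004,0.0322,0.008,0.3],[0,0,0,0.0004,0.0322,0.008,0.3],[0,0,0,0.0004,0.0322,0.008,0.3],[0,0,0,0.0004,0.0322,0.008,0.3],[0,0,0,0.0004,0.0322,0.008,0.3],[0,0,0,0.0004,0.0322,0.008,0.3],[0,0,0,0.0004,0.0322,0.008,0.3],[0,0,0,0.0004,0.0322,0.008,0.3],[0,0,0,0.0004,0.0322,0.008,0.3],[0,0,0,0.0004,0.0322,0.008,0.3],[0,0,0,0,0,0.02,0.3],[0,0,0,0,0,0.02,0.3]]]' 30
python3 - <<'E'
from h import *
delta((454,322.2,21),-3.067)
c=optics.capture("top");s=optics.capture("side")
a=c["image"][250:350,100:230];b=s["image"][330:480,200:395]
cv2.imwrite("pics/a1.png",np.hstack([cv2.resize(a,None,fx=3,fy=3),cv2.resize(b,(390,300))]))
E
```

```text
t: 3.1
position: [454.6, 322.5, 102.5]
orientation: [3.14, 0.002, -3.061]
wrist_force: [-0.3, -0.1, -0.4]
opening: 60.7
t 3.1 pos [454.6 322.5 102.5] ori [ 3.140e+00  2.000e-03 -3.061e+00] F [-0.3 -0.1 -0.4] open 60.7
 turn [0.002 0.002 0.006]  shift in new tool axes [ 0.6 -0.3 81.5]  in present axes [ 0.8 -0.5 81.5]
```

View pics/a1.png

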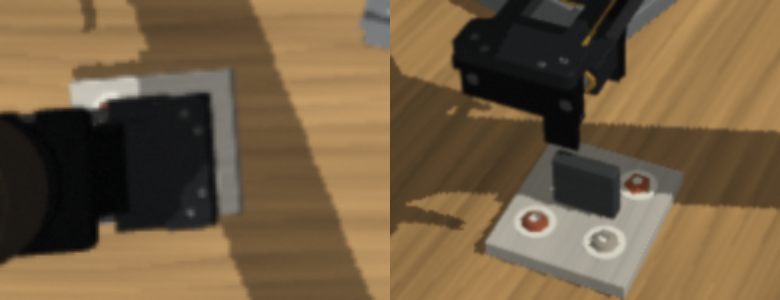

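The open fingers hang over the fin, centred on it in the side view (about (562,130) in the composite). I'll descend and grip.

```bash
python3 -m creep '[[[0,0,0.005,0.0006,-0.0003,0.025,0.3],[0,0,0,0,0,0.025,0.3],[0,0,0,0,0,0.02,0.3],[0,0,0,0,0,0.011,0.3],[0,0,0,0,0,0,0.3],[0,0,0,0,0,0,1],[0,0,0,0,0,0,1],[0,0,0,0,0,0,1],[0,0,0,0,0,0,1],[0,0,0,0,0,0,1],[0,0,0,0,0,0,1]]]' 45
python3 -c "
from h import *
delta((454,322.2,21),-3.067)"
```

```text
t: 4.12
position: [454.1, 319.8, 22.2]
orientation: [3.141, 0.001, -3.072]
wrist_force: [0.5, 0.1, 0.1]
opening: 28.6
t 4.12 pos [454.1 319.8  22.2] ori [ 3.141e+00  1.000e-03 -3.072e+00] F [0.5 0.1 0.1] open 28.6
 turn [ 0.001  0.001 -0.005]  shift in new tool axes [-0.1  2.4  1.2]  in present axes [-0.1  2.4  1.2]
```

```bash
python3 -m creep '[[[0,0,0,0,0,0,1],[0,0,0,0,0,0,1],[0,0,0,0,0,0,1],[0,0,0,0,0,0,1],[0,0,0,0,0,0,1],[0,0,0,0,0,0,1]]]' 45
python3 -c "
from h import *
delta((454,322.2,21),-3.067)"
```

```text
t: 4.62
position: [454.1, 320.2, 21.7]
orientation: [3.141, 0.001, -3.072]
wrist_force: [0.6, 0.8, 0.6]
opening: 11.6
t 4.62 pos [454.1 320.2  21.7] ori [ 3.141e+00  1.000e-03 -3.072e+00] F [0.6 0.8 0.6] open 11.6
 turn [ 0.001  0.001 -0.005]  shift in new tool axes [-0.   2.   0.7]  in present axes [-0.   2.   0.7]
```

Gripped at an 11.6 mm opening, against a fin 12 mm thick. Now I'll lift, turn and carry.

```bash
python3 -m creep '[[[0,0,0,0,0,-0.02,1],[0,0,0,0,0,-0.037,1],[0,0,0,0,0,-0.037,1],[0,0,0,0,0,-0.037,1],[0,0,0.095,0,0,0,1],[0,0,0.095,0,0,0,1],[0,0,0.095,0,0,0,1],[0,0,0,0,0,0,1]]]' 45
python3 -c "
from h import *
delta(wo((11.3,0,150)),-3.357)
delta(wo((11.3,0,150)),-3.357,-0.24)"
```

```text
t: 5.28
position: [452.7, 318.3, 151.4]
orientation: [-3.139, -0.002, 2.924]
wrist_force: [-0.3, 0.2, -4.0]
opening: 11.9
t 5.28 pos [452.7 318.3 151.4] ori [-3.139e+00 -2.000e-03  2.924e+00] F [-0.3  0.2 -4. ] open 11.9
 turn [-0.003 -0.002 -0.002]  shift in new tool axes [-173.8 -314.     1.4]  in present axes [-174.6 -313.6    1.8]
t 5.28 pos [452.7 318.3 151.4] ori [-3.139e+00 -2.000e-03  2.924e+00] F [-0.3  0.2 -4. ] open 11.9
 turn [-0.243 -0.002 -0.003]  shift in new tool axes [-173.8 -305.3  -73.3]  in present axes [-174.6 -313.6    1.8]
```

```bash
python3 -m creep '[[[0,0,0,-0.0174,-0.0314,0,1],[0,0,0,-0.0174,-0.0314,0,1],[0,0,0,-0.0174,-0.0314,0,1],[0,0,0,-0.0174,-0.0314,0,1],[0,0,0,-0.0174,-0.0314,0,1],[0,0,0,-0.0174,-0.0314,0,1],[0,0,0,-0.0174,-0.0314,0,1],[0,0,0,-0.0174,-0.0314,0,1],[0,0,0,-0.0174,-0.0314,0,1],[0,0,0,-0.0174,-0.0314,0,1]]]' 45
python3 -m creep '[[[-0.12,0,0,0,0,0,1],[-0.12,0,0,0,0,0,1],[0,0,0,0,0,0,1],[0,0,0,0,0,0,1]]]' 45
python3 - <<'E'
from h import *
delta(wo((11.3,0,100)),-3.357,-.24)
c=optics.capture("top");s=optics.capture("side")
cv2.imwrite("pics/a2.png",cv2.resize(c["image"][170:330,200:400],None,fx=3.7,fy=3.7,interpolation=cv2.INTER_CUBIC))
cv2.imwrite("pics/a2s.png",cv2.resize(s["image"][150:370,210:450],None,fx=2.7,fy=2.7,interpolation=cv2.INTER_CUBIC))
E
```

```text
t: 6.12
position: [555.8, -26.3, 151.4]
orientation: [-3.141, -0.003, 2.929]
wrist_force: [0.3, 1.2, -3.1]
opening: 11.8
t: 6.45
position: [556.1, -26.5, 151.7]
orientation: [2.904, -0.002, 2.924]
wrist_force: [-0.2, -1.0, -3.4]
opening: 11.9
t 6.45 pos [556.1 -26.5 151.7] ori [ 2.904e+00 -2.000e-03  2.924e+00] F [-0.2 -1.  -3.4] open 11.9
 turn [-0.002 -0.001 -0.002]  shift in new tool axes [  0.9 -11.6  50.4]  in present axes [  0.8 -11.5  50.4]
```

View pics/a2.png

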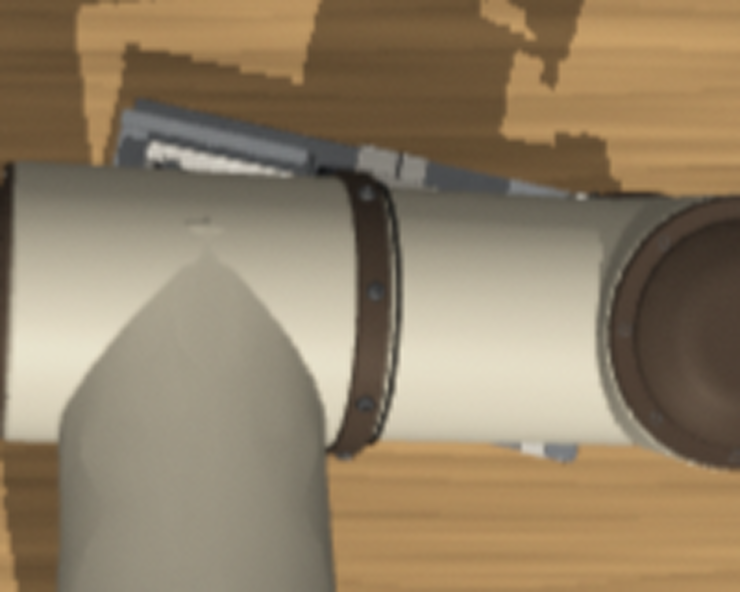

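View pics/a2s.png

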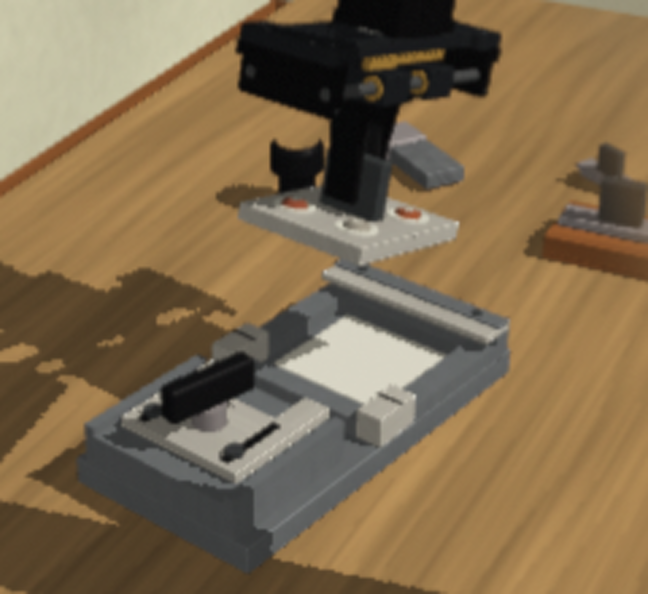

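```bash
cat > ov.py <<'E'
from h import *
import sys
def carrier_pts(s,dy=0,h=21.7):
    R=Ro.from_euler('xyz',s["orientation"]).as_matrix(); T=s["position"]
    xc=R[:,1]; yc=R[:,0]; zc=-R[:,2]   # carrier axes
    o=T-h*zc
    return [o+xc*a+yc*b+zc*z for z in (12,) for a in (-55,55) for b in (-50,50)]+[o+xc*55+yc*b for b in (-50,50)]+[o+zc*52+yc*b+xc*6 for b in (-23,23)],o
if __name__=="__main__":
    s=optics.capture("side"); m=monitor.get_state()
    P,o=carrier_pts(m); print("carrier origin in stage",st(o).round(1))
    Q=[wo(p) for p in [(52,52.5,42),(52,72.5,42),(52,-52.5,42),(52,-72.5,42),(-46,-72.5,45),(-46,72.5,45),(-60,72.5,45),(75,72.5,42),(37,72.5,42),(205,72.5,20),(-80,72.5,20)]]
    k=4; x0,y0,w,h=[int(v) for v in sys.argv[2:6]]
    I=cv2.resize(s["image"][y0:y0+h,x0:x0+w],None,fx=k,fy=k,interpolation=cv2.INTER_CUBIC)
    for pts,col in ((P,(0,0,255)),(Q,(0,255,0))):
        for p in px(s,pts):
            q=((p-[x0,y0]+.5)*k-.5).astype(int); cv2.drawMarker(I,tuple(int(v) for v in q),col,cv2.MARKER_CROSS,9,1)
    cv2.imwrite(sys.argv[1],I)
E
python3 ov.py pics/ov1.png 230 200 190 145
```

```text
carrier origin in stage [ 18.3  -0.3 130.8]
```

View pics/ov1.png

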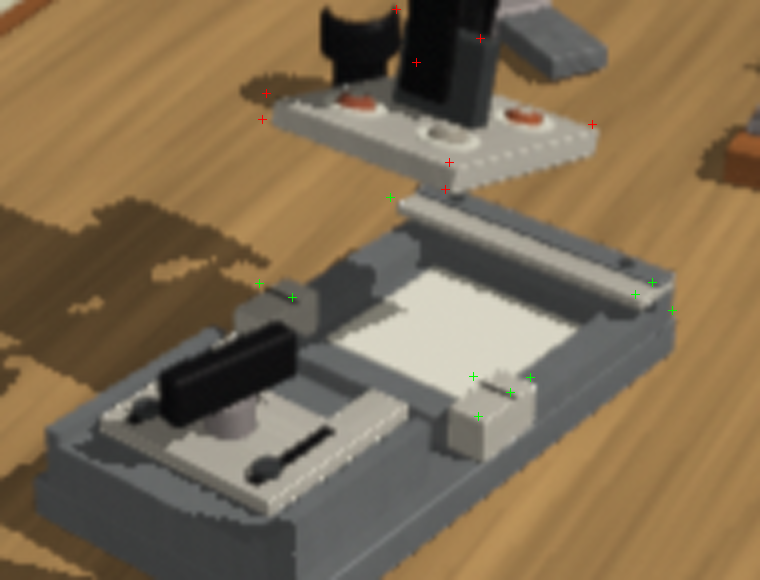

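Overlay: the predicted points for the stage and the carrier are both off by the same ~(+8,+8) crop px (2 px), so the carrier is aligned with the stage within about 1 mm. Computing the descent.

```bash
python3 -c "
from h import *
delta(wo((11.3,0,75)),-3.357,-.24)
delta(wo((11.3,0,55.7)),-3.357,-.24)
print(st(monitor.get_state()['position']))"
```

```text
t 6.6 pos [556.1 -23.8 151.9] ori [ 2.904e+00 -1.000e-03  2.929e+00] F [-0.6  0.6 -3.5] open 11.8
 turn [-0.002 -0.002  0.002]  shift in new tool axes [  0.3 -20.1  74.3]  in present axes [  0.2 -20.   74.3]
t 6.6 pos [556.1 -23.8 151.9] ori [ 2.904e+00 -1.000e-03  2.929e+00] F [-0.6  0.6 -3.5] open 11.8
 turn [-0.002 -0.002  0.002]  shift in new tool axes [  0.3 -24.7  93. ]  in present axes [  0.2 -24.5  93.1]
[ 13.21561652  -0.31783421 151.929367  ]
```

```bash
python3 -m creep '[[[0,0,0,0,-0.0045,0.0185,1],[0,0,0,0,-0.0045,0.0185,1],[0,0,0,0,-0.0045,0.0185,1],[0,0,0,0,-0.0045,0.0185,1],[0,0,0,0,0,0,1],[0,0,0,0,0,0,1]]]' 45
python3 -c "
from h import *
delta(wo((11.3,0,55.7)),-3.357,-.24)
print(st(monitor.get_state()['position']))"
python3 ov.py pics/ov2.png 230 200 190 145
python3 -c "
from h import *
for i in range(3): optics.capture('top');print(monitor.get_state()['t'],st(monitor.get_state()['position']).round(2),monitor.get_state()['orientation'])"
```

```text
t: 7.1
position: [556.0, -23.1, 75.5]
orientation: [2.904, -0.003, 2.93]
wrist_force: [0.1, -0.4, -3.3]
opening: 11.4
t 7.1 pos [556.  -23.1  75.5] ori [ 2.904 -0.003  2.93 ] F [ 0.1 -0.4 -3.3] open 11.4
 turn [-0.002 -0.003  0.003]  shift in new tool axes [ 0.1 -7.2 18.7]  in present axes [ 0.  -7.1 18.7]
[13.83318574 -0.07589061 75.54182418]
carrier origin in stage [19.  -1.2 55.7]
7.2 [13.83 -1.85 77.56] [2.90198990e+00 2.17355550e-03 2.92882888e+00]
7.25 [13.72 -2.03 77.88] [2.90152581e+00 2.84377234e-03 2.92827318e+00]
7.3 [13.58 -1.98 77.96] [2.90120363 0.00293033 2.92775818]
```

View pics/ov2.png

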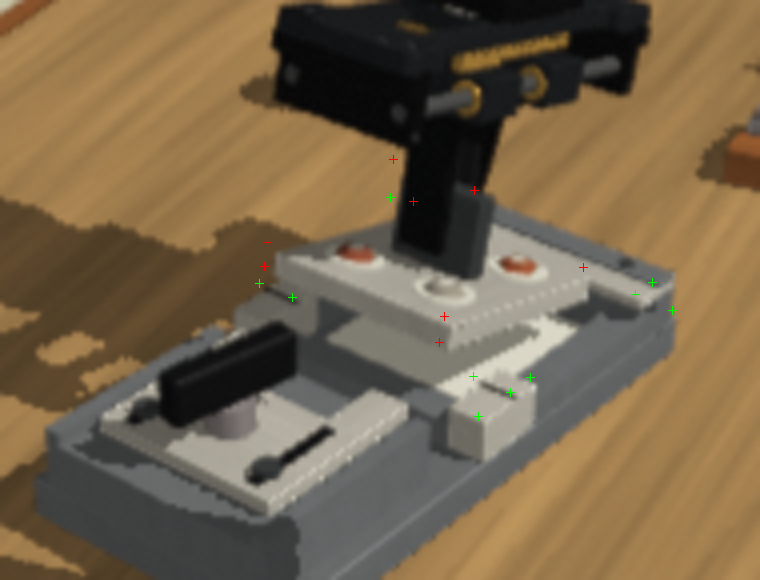

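```bash
python3 -c "
from h import *
m=monitor.get_state();print(m)"; python3 -m creep '[[[0,0,0,0,0,0,1],[0,0,0,0,0,0,1],[0,0,0,0,0,0,1]]]';python3 -c "
from h import *
m=monitor.get_state();print(st(m['position']),m)"
```

```text
{'t': 7.3, 'q': array([ 0.10730664,  0.41768846, -0.25743382, -0.30709601, -0.8395588 ,
       -1.69201166]), 'qd': array([-0.00878639, -0.00398392, -0.00236432, -0.0055633 ,  0.00016228,
        0.00247826]), 'effort': array([ 9.78380023e-02, -3.83706844e+01,  1.59417433e+01,  3.16102087e+00,
        6.07858456e-03, -2.16643541e-02]), 'position': array([557.84123659, -23.75806947,  77.95520125]), 'orientation': array([2.90120363, 0.00293033, 2.92775818]), 'wrist_force': array([-0.23365706,  0.40215189, -3.16328166]), 'ft_torque': array([-0.82418132,  0.11564192,  0.0245534 ]), 'opening': 11.300599007406513}
t: 7.55
position: [557.0, -24.3, 77.0]
orientation: [2.901, 0.001, 2.926]
wrist_force: [-1.0, -0.2, -3.1]
opening: 11.8
[12.88745593 -1.31420053 77.02564759] {'t': 7.55, 'q': array([ 0.10619985,  0.41858046, -0.25866147, -0.30778066, -0.83926762,
       -1.69184985]), 'qd': array([-0.00309853,  0.00586264, -0.00420769, -0.00097132, -0.0003278 ,
       -0.00053481]), 'effort': array([ 5.75965689e-02, -3.88664210e+01,  1.60879308e+01,  3.17198172e+00,
        1.22226405e-02, -2.02933227e-02]), 'position': array([557.04325027, -24.29285693,  77.02564759]), 'orientation': array([2.90133135e+00, 1.06977788e-03, 2.92631161e+00]), 'wrist_force': array([-0.96016405, -0.20017947, -3.0531839 ]), 'ft_torque': array([-0.7584931 ,  0.15856735,  0.01708946]), 'opening': 11.80686888156738}
```

```bash
python3 -m creep '[[[0,0,0,0.0003,-0.0023,0.0066,1],[0,0,0,0,-0.0023,0.0066,1],[0,0,0,0,-0.0023,0.0065,1],[0,0,0,0,0,0,1],[0,0,0,0,0,0,1]]]' 45
python3 -c "
from h import *
m=monitor.get_state();print(st(m['position']),m['wrist_force'])"
python3 ov.py pics/ov3.png 230 200 190 145
```

```text
t: 7.97
position: [555.7, -26.3, 54.8]
orientation: [2.902, -0.001, 2.926]
wrist_force: [-0.1, -0.5, -2.9]
opening: 11.6
[10.62904589 -0.47392502 54.84064954] [-0.1161462  -0.46433695 -2.94912434]
carrier origin in stage [15.9 -0.5 34. ]
```

View pics/ov3.png

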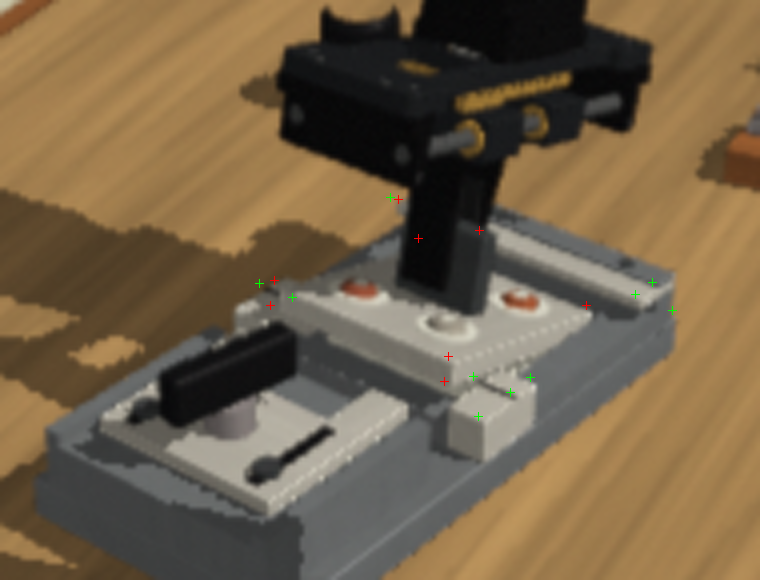

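No contact force so far, and the carrier sits between the side walls. Sliding under the lip.

```bash
python3 -m creep '[[[0,0,0,0,-0.003,-0.0007,1],[0,0,0,0,-0.003,-0.0007,1],[0,0,0,0,-0.003,-0.0007,1],[0,0,0,0,-0.003,-0.0007,1],[0,0,0,0,-0.003,-0.0007,1],[0,0,0,0,-0.002,-0.0005,1],[0,0,0,0,0,0,1],[0,0,0,0,0,0,1]]]' 45
python3 ov.py pics/ov4.png 230 200 190 145;python3 -c "
from h import *
m=monitor.get_state();print(st(m['position']),m['wrist_force'])"
```

```text
t: 8.68
position: [552.3, -43.4, 55.5]
orientation: [2.902, 0.0, 2.926]
wrist_force: [0.2, 0.2, -3.7]
opening: 11.8
carrier origin in stage [-1.5 -0.8 34.4]
[-6.62202843 -0.82160988 55.49849624] [-0.0686347   0.9865491  -3.55483433]
```

View pics/ov4.png

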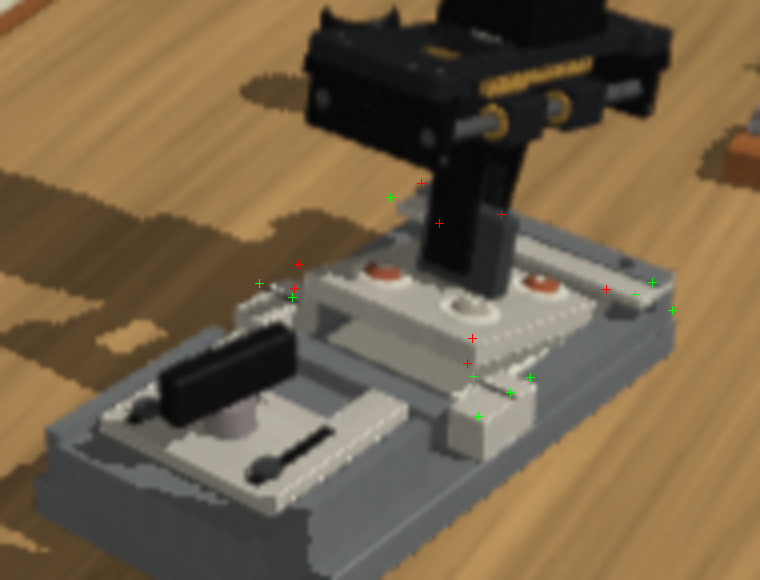

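```bash
python3 -m creep '[[[0,0,0,0,-0.001,-0.0002,1],[0,0,0,0,-0.001,-0.0002,1],[0,0,0,0,0,0,1],[0,0,0,0,0,0,1]]]' 45
python3 -m creep '[[[0,0,0,0,-0.001,-0.0002,1],[0,0,0,0,0,0,1],[0,0,0,0,0,0,1]]]' 45
```

```text
t: 9.07
position: [551.9, -45.2, 55.4]
orientation: [2.902, -0.0, 2.926]
wrist_force: [0.3, 0.1, -3.0]
opening: 11.7
t: 9.32
position: [551.9, -45.7, 55.4]
orientation: [2.901, 0.0, 2.926]
wrist_force: [0.4, 3.2, -3.5]
opening: 11.5
```

Contact with the wall: 3 N at stage x -9.1, where -8.9 was expected. Swinging the far end down.

```bash
python3 -m creep '[[[0.04,0,0,0,0.0004,0.0026,1],[0.04,0,0,0,0.0003,0.0026,1],[0,0,0,0,0,0,1],[0.04,0,0,0,0.0003,0.0022,1],[0.04,0,0,0,0.0003,0.0022,1],[0,0,0,0,0,0,1]]]' 45
python3 -m creep '[[[0.04,0,0,0,0.0003,0.0022,1],[0.04,0,0,0,0.0003,0.0020,1],[0,0,0,0,0,0,1],[0,0,0,0,0,0,1]]]' 45
python3 ov.py pics/ov5.png 230 200 190 145;python3 -c "
from h import *
m=monitor.get_state();print(st(m['position']),m['wrist_force'])"
```

```text
t: 9.82
position: [552.2, -42.4, 45.9]
orientation: [3.063, -0.0, 2.929]
wrist_force: [0.7, 0.7, -0.7]
opening: 11.3
t: 10.15
position: [552.8, -41.9, 42.1]
orientation: [3.14, 0.001, 2.927]
wrist_force: [-0.1, 4.4, -1.4]
opening: 11.9
carrier origin in stage [-5.1 -1.  20.4]
[-5.1902493  -0.96067007 42.12637555] [-1.15198071  6.11791739 -3.03702775]
```

View pics/ov5.png

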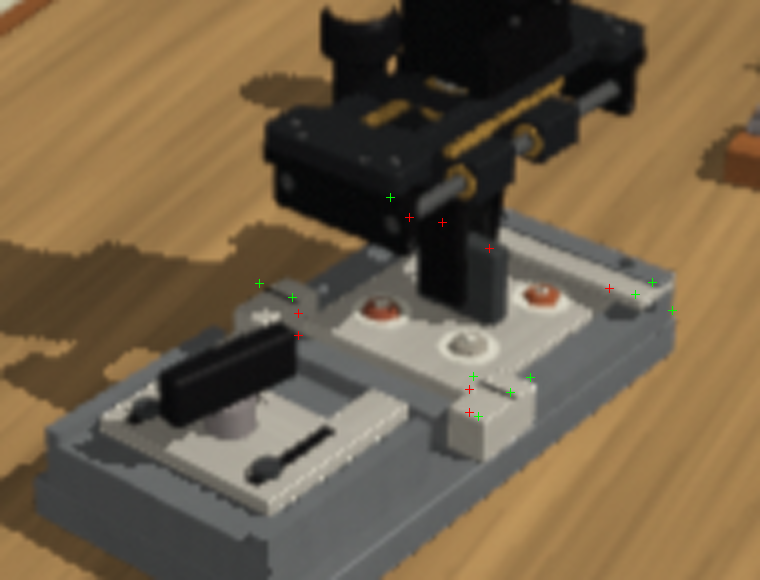

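Flat and against the wall at about 5 N. I'll settle it onto the floor, release with a small opening, and rise.

```bash
python3 -m creep '[[[0,0,0,0,0,0.0007,1],[0,0,0,0,0,0,1],[0,0,0,0,0,0,0.75],[0,0,0,0,0,0,0.75],[0,0,0,0,0,0,0.75],[0,0,0,0,0,0,0.75],[0,0,0,0,0,0,0.75]]]' 45
python3 -m creep '[[[0,0,0,0,0,-0.01,0.75],[0,0,0,0,0,-0.03,0.75],[0,0,0,0,0,-0.04,0.75],[0,0,0,0,0,-0.04,0.75]]]' 45
python3 ov.py pics/ov6.png 230 200 190 145;python3 -c "
from h import *
m=monitor.get_state();print(st(m['position']),m['wrist_force'])"
```

```text
t: 10.78
position: [552.7, -42.9, 41.5]
orientation: [3.141, 0.0, 2.926]
wrist_force: [-0.5, -0.1, -1.2]
opening: 21.5
t: 11.12
position: [551.8, -42.7, 162.8]
orientation: [-3.14, -0.002, 2.927]
wrist_force: [0.3, 0.7, -0.3]
opening: 21.7
carrier origin in stage [ -5.  -6. 151.]
[ -5.02686318  -5.63957705 172.66464714] [ 2.16923274 -1.29621135  6.25832563]
```

View pics/ov6.png

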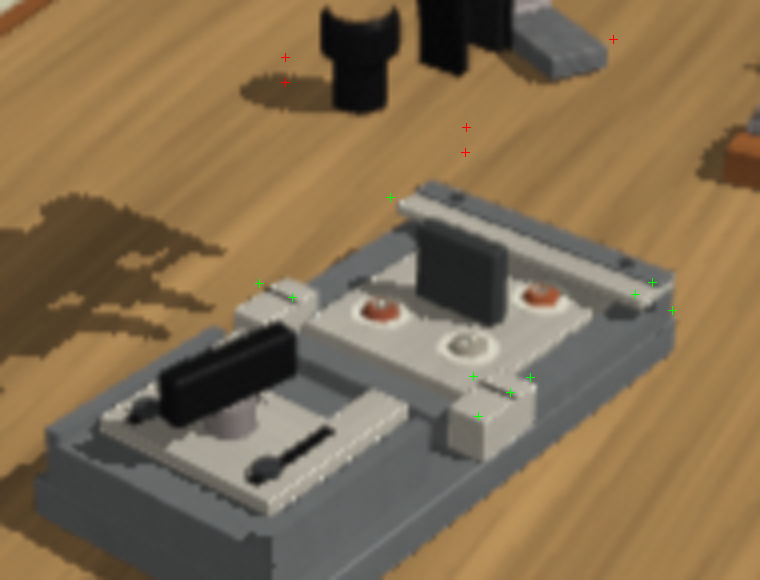

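The carrier lies flat in the well with its end under the lip. Next I'll measure the keeper from the first top picture.

```bash
python3 - <<'E'
from h import *
c=optics.capture("top"); c["image"]=cv2.imread("pics/top0.png")
s=optics.capture("side"); s["image"]=cv2.imread("pics/side0.png")
g=cv2.cvtColor(c["image"],cv2.COLOR_BGR2GRAY)
x0,y0,k=430,265,6
G=cv2.resize(c["image"][y0:y0+75,x0:x0+55],None,fx=k,fy=k,interpolation=cv2.INTER_CUBIC)
x1,y1=400,190
S=cv2.resize(s["image"][y1:y1+75,x1:x1+80],None,fx=k,fy=k,interpolation=cv2.INTER_CUBIC)
cv2.imwrite("pics/kp.png",np.hstack([G,S]))
l=cv2.createLineSegmentDetector().detect(cv2.cvtColor(G,cv2.COLOR_BGR2GRAY))[0][:,0]
for q in sorted(l,key=lambda s:-np.hypot(s[0]-s[2],s[1]-s[3])):
    if np.hypot(q[0]-q[2],q[1]-q[3])<60: break
    a=[((q[i]+.5)/k-.5+x0,(q[i+1]+.5)/k-.5+y0) for i in (0,2)]
    w=[onz(c,p,28)[:2] for p in a]; d=w[1]-w[0]
    print(q.round(0),np.round(w,1).tolist(),round(np.linalg.norm(d)),round(np.arctan2(d[1],d[0])%(np.pi/2),3))
E
```

```text
[ 52.  78.  55. 384.] [[500.2, -268.7], [396.1, -269.3]] 104 0.005
[113. 287. 113.  82.] [[429.3, -289.2], [499.1, -289.4]] 70 1.568
[ 30. 346.  31. 161.] [[409.2, -260.9], [472.1, -261.3]] 63 1.564
[125. 213. 127. 371.] [[454.4, -293.3], [400.9, -293.8]] 53 0.008
[ 24. 128.  24.  28.] [[483.1, -259.0], [517.3, -259.0]] 34 1.569
[118. 367. 117. 286.] [[402.2, -290.9], [429.7, -290.8]] 28 0.007
[ 39. 343.  39. 271.] [[410.1, -264.0], [434.6, -264.1]] 25 1.566
[129. 371. 199. 372.] [[400.9, -294.7], [400.6, -318.5]] 24 1.559
[ 38. 267.  39. 199.] [[435.9, -263.7], [458.9, -264.1]] 23 1.555
[120. 129. 120. 196.] [[482.9, -291.7], [460.3, -291.8]] 23 0.002
[141. 270. 138. 204.] [[434.9, -298.9], [457.4, -298.0]] 22 0.042
```

View pics/kp.png

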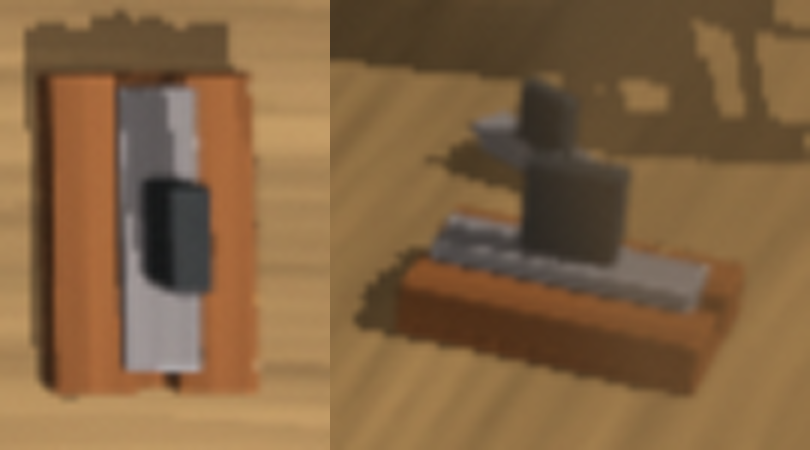

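```bash
python3 - <<'E'
from h import *
c=optics.capture("top"); s=optics.capture("side")
f=lambda x,y:((x+.5)/6-.5+430,(y+.5)/6-.5+265)
H=np.array([onz(c,f(*p),28) for p in [(118,88),(196,88),(203,371),(124,372)]])
print(H.round(1).tolist(),H.mean(0).round(1),[np.linalg.norm(H[i]-H[i-1]).round(1) for i in range(4)], "yaw",np.arctan2(*(H[0]+H[1]-H[2]-H[3])[[1,0]]))
S=np.array([onz(c,f(*p),20) for p in [(49,72),(252,72),(260,388),(56,391)]]); print("stand",S.round(1).tolist(),S.mean(0).round(1))
gt=np.array([onz(c,f(*p),64) for p in [(180,181),(208,186),(213,292),(180,292)]]); print("gt",gt.round(1).tolist(),gt.mean(0).round(1))
m=monitor.get_state();print(m['position'],m['wrist_force'],m['t'])
K=H.mean(0)
print("side px of head corners",px(s,H).round(1).tolist())
delta((K[0],K[1],150),0.01-np.pi)
E
```

```text
[[497.0, -291.3, 28.0], [497.1, -317.9, 28.0], [400.9, -319.7, 28.0], [400.4, -292.8, 28.0]] [ 448.9 -305.4   28. ] [np.float64(96.6), np.float64(26.7), np.float64(96.2), np.float64(26.9)] yaw 0.01745275584413774
stand [[502.0, -269.7, 20.0], [502.4, -339.6, 20.0], [394.2, -341.6, 20.0], [392.7, -271.6, 20.0]] [ 447.8 -305.6   20. ]
gt [[468.1, -301.9, 64.0], [466.5, -311.1, 64.0], [431.8, -312.5, 64.0], [431.7, -301.6, 64.0]] [ 449.5 -306.8   64. ]
[552.0139905  -42.38708248 161.60383781] [ 0.15604075  0.50652589 -1.0894009 ] 11.3667
side px of head corners [[415.0, 228.5], [418.9, 223.5], [461.6, 232.3], [458.5, 237.6]]
t 11.37 pos [552.  -42.4 161.6] ori [3.141 0.    2.926] F [ 0.2  0.5 -1.1] open 22.0
 turn [ 0.001  0.    -0.226]  shift in new tool axes [ 105.8 -262.    11.6]  in present axes [  44.5 -279.    11.4]
```

```bash
python3 -m creep '[[[0,0,-0.117,0,0,0,0.45],[0,0,-0.116,0,0,0,0.45],[0,0,0,0.013,-0.0327,0,0.45],[0,0,0,0.013,-0.0327,0,0.45],[0,0,0,0.013,-0.0327,0,0.45],[0,0,0,0.013,-0.0327,0,0.45],[0,0,0,0.013,-0.0327,0,0.45],[0,0,0,0.013,-0.0327,0,0.45],[0,0,0,0.013,-0.0327,0,0.45],[0,0,0,0.013,-0.0327,0.03,0.45],[0,0,0,0,0,0.03,0.45],[0,0,0,0,0,0,0.45]]]' 45
python3 - <<'E'
from h import *
delta((448.9,-305.4,33),-3.124)
c=optics.capture("top");s=optics.capture("side")
crop(s["image"],370,130,130,140,4,"pics/k1.png")
crop(c["image"],210,185,170,120,4.7,"pics/c_stage2.png")
E
```

```text
t: 12.37
position: [448.5, -301.9, 97.4]
orientation: [3.135, -0.014, -3.129]
wrist_force: [-0.9, 0.7, -1.6]
opening: 48.1
t 12.37 pos [ 448.5 -301.9   97.4] ori [ 3.135 -0.014 -3.129] F [-0.9  0.7 -1.6] open 48.1
 turn [ 0.007 -0.014 -0.005]  shift in new tool axes [-0.4 -3.5 64.4]  in present axes [-1.3 -4.  64.3]
```

View pics/k1.png

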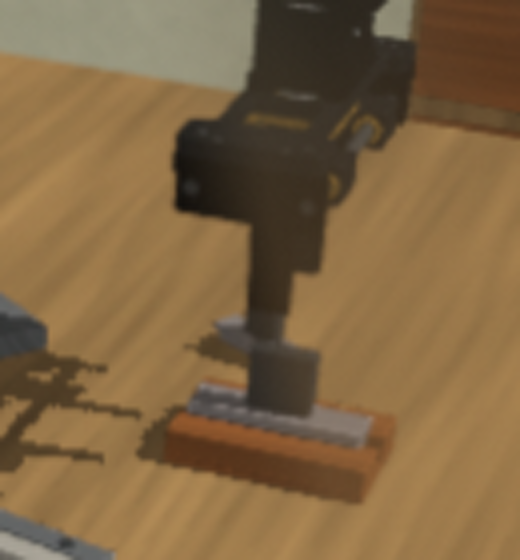

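View pics/c_stage2.png

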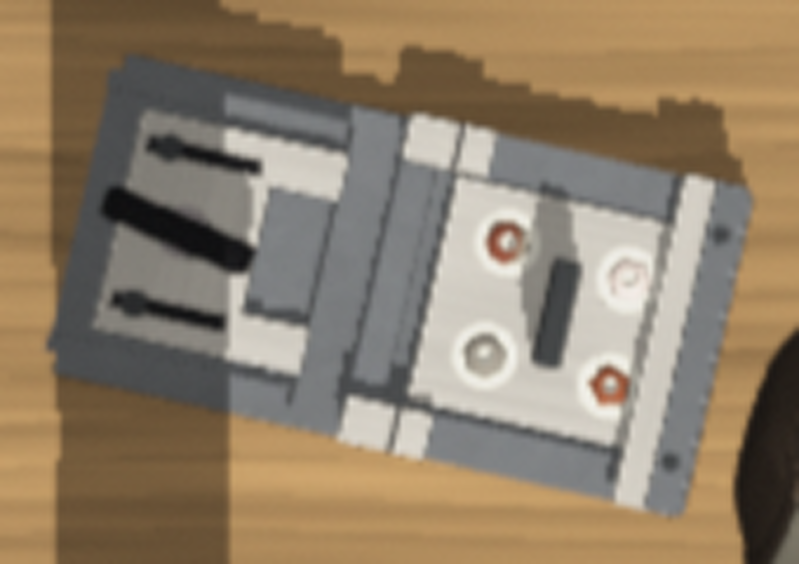

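Top view: the carrier's far edge runs from about (457,180) to (412,400), parallel to the rear wall, so it looks home. Side view: the gripper is over the keeper.

```bash
python3 -m creep '[[[0,0,0,0,0,0,0.45],[0,0,0,0,0,0,0.45]]]'; python3 -c "
from h import *
delta((448.9,-305.4,33),-3.124)"
```

```text
t: 12.63
position: [455.9, -302.2, 105.7]
orientation: [-3.14, 0.002, -3.122]
wrist_force: [-0.7, 0.8, 0.0]
opening: 47.9
t 12.63 pos [ 455.9 -302.2  105.7] ori [-3.140e+00  2.000e-03 -3.122e+00] F [-0.7  0.8  0. ] open 47.9
 turn [-0.001  0.002  0.002]  shift in new tool axes [ 7.  -3.1 72.7]  in present axes [ 7.2 -3.  72.7]
```

```bash
python3 -m creep '[[[0,0,0,0.007,-0.0031,0,0.45],[0,0,0,0,0,0.025,0.45],[0,0,0,0,0,0.025,0.45],[0,0,0,0,0,0.014,0.45],[0,0,0,0,0,0.0085,0.45],[0,0,0,0,0,0,0.45]]]'; python3 -c "
from h import *
delta((448.9,-305.4,33),-3.124)"
```

```text
t: 13.13
position: [446.7, -305.2, 30.9]
orientation: [3.141, -0.002, -3.123]
wrist_force: [1.1, -0.6, -0.2]
opening: 48.1
t 13.13 pos [ 446.7 -305.2   30.9] ori [ 3.141e+00 -2.000e-03 -3.123e+00] F [ 1.1 -0.6 -0.2] open 48.1
 turn [ 0.001 -0.002  0.001]  shift in new tool axes [-2.2 -0.2 -2.1]  in present axes [-2.2 -0.2 -2.1]
```

```bash
python3 -m creep '[[[0,0,0,-0.001,0,-0.001,1],[0,0,0,0,0,0,1],[0,0,0,0,0,0,1],[0,0,0,0,0,0,1],[0,0,0,0,0,0,1],[0,0,0,0,0,0,1],[0,0,0,0,0,0,1],[0,0,0,0,0,0,1]]]' 50; python3 -c "
from h import *
delta((448.9,-305.4,33),-3.124)"
```

```text
t: 13.8
position: [448.6, -305.8, 33.1]
orientation: [-3.141, 0.0, -3.124]
wrist_force: [-0.3, 1.2, 2.9]
opening: 14.1
t 13.8 pos [ 448.6 -305.8   33.1] ori [-3.141  0.    -3.124] F [-0.3  1.2  2.9] open 14.1
 turn [-0.  0.  0.]  shift in new tool axes [-0.3  0.4  0.1]  in present axes [-0.3  0.4  0.1]
```

Keeper gripped at 14.1 mm (block 14 mm). Lift, turn, carry.

```bash
python3 -m creep '[[[0,0,0,0,0,-0.02,1],[0,0,0,0,0,-0.03,1],[0,0,0,0,0,-0.035,1],[0,0,0,0,0,-0.025,1],[0,0,0.117,0,0,0,1],[0,0,0.116,0,0,0,1],[0,0,0,0,0,0,1]]]' 50; python3 -c "
from h import *
delta(wo((54.9,0,140)),-3.357)"
```

```text
t: 14.38
position: [447.9, -305.3, 142.5]
orientation: [3.141, -0.001, 2.924]
wrist_force: [-0.2, 0.5, -2.8]
opening: 13.9
t 14.38 pos [ 447.9 -305.3  142.5] ori [ 3.141e+00 -1.000e-03  2.924e+00] F [-0.2  0.5 -2.8] open 13.9
 turn [ 0.001 -0.001 -0.002]  shift in new tool axes [-45.2 339.9   2.5]  in present axes [-44.4 340.    2.8]
```

```bash
python3 -m creep '[[[0,0,0,-0.0045,0.034,0,1],[0,0,0,-0.0045,0.034,0,1],[0,0,0,-0.0045,0.034,0,1],[0,0,0,-0.0045,0.034,0,1],[0,0,0,-0.0045,0.034,0,1],[0,0,0,-0.0045,0.034,0,1],[0,0,0,-0.0045,0.034,0,1],[0,0,0,-0.0045,0.034,0,1],[0,0,0,-0.0045,0.034,0,1],[0,0,0,-0.0045,0.034,0,1],[0,0,0,0,0,0,1],[0,0,0,0,0,0,1]]]' 50; python3 -c "
from h import *
for i in range(3): delta(wo((54.9,0,70)),-3.357); optics.capture('top')"
```

```text
t: 15.38
position: [564.8, 18.5, 141.4]
orientation: [-3.141, -0.002, 2.932]
wrist_force: [-1.2, -1.5, -2.5]
opening: 14.1
t 15.38 pos [564.8  18.5 141.4] ori [-3.141e+00 -2.000e-03  2.932e+00] F [-1.2 -1.5 -2.5] open 14.1
 turn [-0.001 -0.002  0.006]  shift in new tool axes [-0.2 -1.5 71.4]  in present axes [-0.4 -1.4 71.4]
t 15.43 pos [564.3  17.3 141.5] ori [-3.14e+00 -3.00e-03  2.93e+00] F [-0.  -0.5 -2.2] open 13.9
 turn [-0.001 -0.003  0.004]  shift in new tool axes [-0.5 -0.2 71.5]  in present axes [-0.7 -0.1 71.5]
t 15.48 pos [564.1  16.6 141.7] ori [-3.140e+00 -2.000e-03  2.928e+00] F [-0.2 -1.  -2.8] open 13.8
 turn [-0.001 -0.002  0.002]  shift in new tool axes [-0.5  0.6 71.7]  in present axes [-0.7  0.7 71.7]
```

```bash
python3 -m creep '[[[0,0,0,0,0,0.025,1],[0,0,0,0,0,0.025,1],[0,0,0,0,0,0.016,1],[0,0,0,0,0,0,1],[0,0,0,0,0,0,1]]]' 50; python3 - <<'E'
from h import *
delta(wo((54.9,0,75)),-3.357)
s=optics.capture("side"); k=4; x0,y0,w,h=230,200,190,145
I=cv2.resize(s["image"][y0:y0+h,x0:x0+w],None,fx=k,fy=k,interpolation=cv2.INTER_CUBIC)
m=monitor.get_state()
R=Ro.from_euler('xyz',m["orientation"]).as_matrix(); o=m["position"]+R[:,2]*26.6
print(st(o))
P=[o+R[:,1]*a+R[:,0]*b-R[:,2]*z for a,b,z in [(13,48,21.5),(-13,48,21.5),(13,-48,21.5),(13,48,13.5),(0,48,0)]]
for p in px(s,P): cv2.drawMarker(I,tuple(int(v) for v in ((p-[x0,y0]+.5)*k-.5)),(0,0,255),cv2.MARKER_CROSS,9,1)
cv2.imwrite("pics/k2.png",I)
E
```

```text
t: 15.95
position: [564.4, 15.5, 76.2]
orientation: [-3.14, -0.002, 2.926]
wrist_force: [-0.0, 0.4, -2.0]
opening: 13.6
t 15.95 pos [564.4  15.5  76.2] ori [-3.140e+00 -2.000e-03  2.926e+00] F [-0.   0.4 -2. ] open 13.6
 turn [-0.001 -0.002 -0.001]  shift in new tool axes [-0.   1.6  1.2]  in present axes [-0.   1.6  1.2]
[54.050252   -0.99475685 50.87219875]
```

View pics/k2.png

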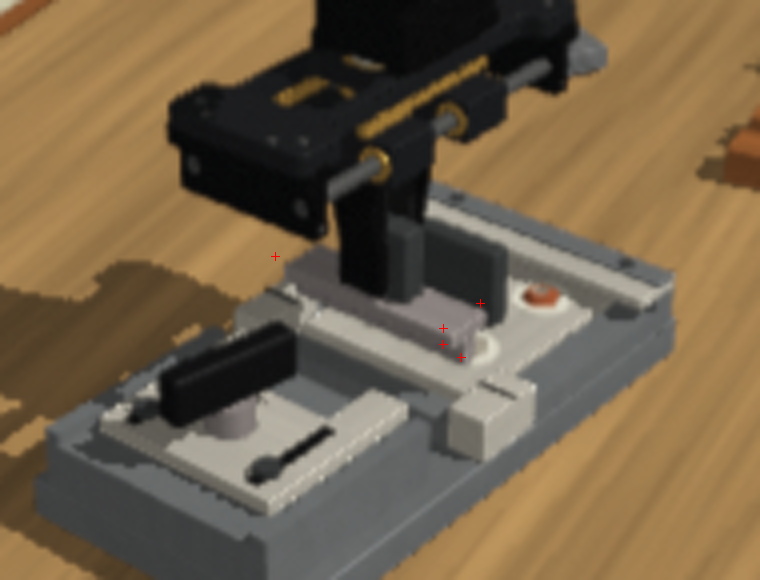

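```bash
for i in 1 2 3; do python3 -m creep '[[[0,0,0,0,0,0,1],[0,0,0,0,0,0,1]]]' 50 >/dev/null; python3 -c "
from h import *
m=monitor.get_state();print(m['t'],st(m['position']).round(2),m['orientation'].round(4),m['wrist_force'].round(1),m['q'].round(4))"; done
```

```text
16.1667 [54.9  -1.29 78.28] [3.1403e+00 2.7000e-03 2.9263e+00] [-0.5  0.  -1.7] [ 3.1580e-01  4.2990e-01 -3.2630e-01  3.0000e-04 -8.1170e-01 -2.1021e+00]
16.3333 [54.93 -0.71 77.6 ] [3.1408e+00 1.4000e-03 2.9265e+00] [ 0.9 -0.4 -1.8] [ 0.3163  0.4305 -0.3272  0.     -0.8115 -2.1022]
16.5 [54.85 -0.42 77.03] [3.1414e+00 4.0000e-04 2.9265e+00] [-0.4 -0.2 -2.5] [ 0.3164  0.4313 -0.3277  0.     -0.8114 -2.1023]
```

```bash
python3 -m creep '[[[0,0,0,0,0,0.008,1],[0,0,0,0,0,0.007,1],[0,0,0,0,0,0,1],[0,0,0,0,0,0,1],[0,0,0,0,0,0,1],[0,0,0,0,0,0,1],[0,0,0,0,0,0,1],[0,0,0,0,0,0,1]]]' 50
python3 - <<'E'
from h import *
m=monitor.get_state();print(m['t'],st(m['position']).round(2),m['orientation'].round(4),m['wrist_force'].round(1))
s=optics.capture("side"); crop(s["image"],270,235,110,80,7,"pics/k3.png")
E
```

```text
t: 17.17
position: [565.2, 16.8, 62.0]
orientation: [3.141, 0.0, 2.926]
wrist_force: [0.1, 0.0, -2.4]
opening: 13.3
17.1667 [54.83 -0.5  61.98] [3.1414e+00 4.0000e-04 2.9264e+00] [ 0.1  0.  -2.4]
```

View pics/k3.png

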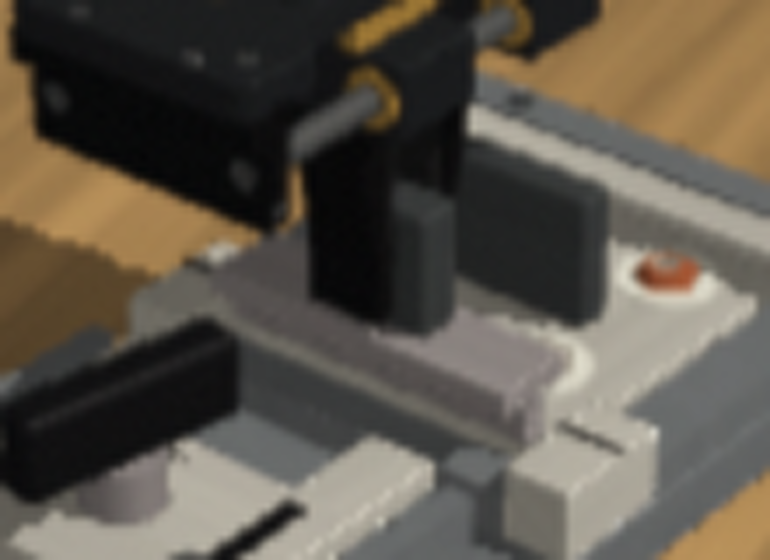

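The blade is over the gap, with the carrier's end face visible as a light strip just below it. Lowering gently and watching the force.

```bash
python3 -m creep '[[[0,0,0,0.0003,0,0.0015,1],[0,0,0,0,0,0.0015,1],[0,0,0,0,0,0.0015,1],[0,0,0,0,0,0.0015,1],[0,0,0,0,0,0,1],[0,0,0,0,0,0,1]]]' 50
python3 -m creep '[[[0,0,0,0,0,0.0015,1],[0,0,0,0,0,0.0015,1],[0,0,0,0,0,0,1],[0,0,0,0,0,0,1]]]' 50
```

```text
t: 17.72
position: [564.7, 16.8, 55.6]
orientation: [-3.141, -0.0, 2.926]
wrist_force: [0.7, -0.3, -2.5]
opening: 13.8
t: 18.05
position: [564.7, 16.8, 52.6]
orientation: [-3.141, -0.0, 2.926]
wrist_force: [-0.2, -0.2, -2.4]
opening: 13.6
```

```bash
python3 -m creep '[[[0,0,0,0,0,0.0015,1],[0,0,0,0,0,0.0015,1],[0,0,0,0,0,0.0015,1],[0,0,0,0,0,0,1],[0,0,0,0,0,0,1]]]' 50
python3 -m creep '[[[0,0,0,0,0,0.001,1],[0,0,0,0,0,0.001,1],[0,0,0,0,0,0,1],[0,0,0,0,0,0,1],[0,0,0,0,0,0,1]]]' 50
```

```text
t: 18.47
position: [564.7, 16.8, 48.1]
orientation: [-3.141, -0.0, 2.926]
wrist_force: [-0.4, -1.1, -2.8]
opening: 13.8
t: 18.88
position: [565.0, 16.9, 46.6]
orientation: [3.141, 0.001, 2.927]
wrist_force: [-1.1, 0.5, 2.3]
opening: 13.5
```

Seated: Fz went from -2.5 to +2.3 with the lower edge at z = 20.0. Release and back off.

```bash
python3 -m creep '[[[0,0,0,0,0,0,0.7],[0,0,0,0,0,0,0.7],[0,0,0,0,0,0,0.7],[0,0,0,0,0,0,0.7],[0,0,0,0,0,0,0.7],[0,0,0,0,0,-0.01,0.7],[0,0,0,0,0,-0.03,0.7],[0,0,0,0,0,-0.035,0.7],[0,0,0,0,0,-0.03,0.6]]]' 50
python3 - <<'E'
from h import *
m=monitor.get_state();print(m['t'],st(m['position']).round(2),m['orientation'].round(4),m['wrist_force'].round(1))
s=optics.capture("side"); crop(s["image"],230,225,170,125,4.7,"pics/k4.png")
E
```

```text
t: 19.63
position: [565.0, 16.7, 153.7]
orientation: [-3.141, 0.001, 2.927]
wrist_force: [0.2, -0.0, 1.1]
opening: 28.2
19.6333 [ 54.68  -0.29 153.71] [-3.1414e+00  1.0000e-03  2.9268e+00] [ 0.2 -0.   1.1]
```

View pics/k4.png

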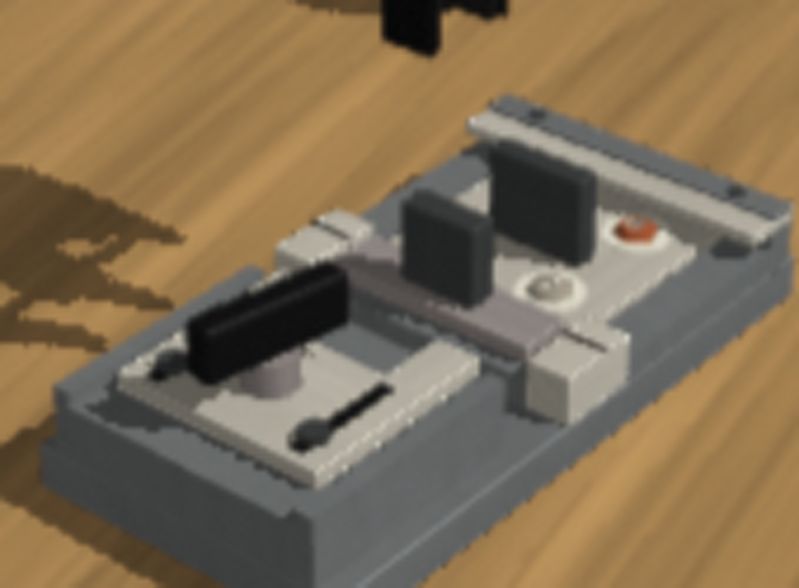

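Keeper seated; its head is flush with the cheek tops. Now locating the T-handle.

```bash
python3 - <<'E'
from h import *
c=optics.capture("top"); img=cv2.imread("pics/top0.png")
sub=img[215:255,225:270]; d=np.argwhere(sub.max(2)<45)[:,::-1]+[225,215]
m=np.zeros(img.shape[:2],np.uint8); m[d[:,1],d[:,0]]=1
n,l,stt,_=cv2.connectedComponentsWithStats(m); i=1+np.argmax(stt[1:,4])
pts=np.argwhere(l==i)[:,::-1].astype(np.float32); r=cv2.minAreaRect(pts); b=cv2.boxPoints(r)
B=np.array([onz(c,p,90.5) for p in b]); print(r,B.round(1).tolist(),"mid",B.mean(0),"stage",st(B.mean(0)))
e=[np.linalg.norm(B[i]-B[i-1]) for i in range(4)]; print(e)
dd=B[1]-B[0] if e[1]>e[0] else B[2]-B[1]; print("bar yaw",np.arctan2(dd[1],dd[0])%np.pi)
delta(wo((158,0,150)),1.168-np.pi)
E
```

```text
((247.2938232421875, 233.46392822265625), (32.38954544067383, 6.2951459884643555), 23.962491989135742) [[593.0, 146.3, 90.5], [604.1, 141.5, 90.5], [579.1, 84.4, 90.5], [567.9, 89.2, 90.5]] mid [586.02838825 115.37181913  90.5       ] stage [155.51922896   0.27868533  90.5       ]
[np.float64(62.38934334552712), np.float64(12.120820492949752), np.float64(62.41739317896668), np.float64(12.124065636059068)]
bar yaw 1.1574858192529713
t 19.73 pos [568.6  17.5 158.1] ori [3.137 0.012 2.928] F [0.  0.5 0.7] open 32.2
 turn [-0.004  0.013 -1.382]  shift in new tool axes [-99.4  22.5   8.1]  in present axes [  3.5 101.8   8.6]
```

```bash
python3 -m creep '[[[0,0,-0.12,0,0,0,0.55],[0,0,-0.12,0,0,0,0.55],[0,0,-0.12,0,0,0,0.55],[0,0,-0.12,0,0,0,0.55],[0,0,-0.12,0,0,0,0.55],[0,0,-0.12,0,0,0,0.55],[0,0,-0.12,0,0,0,0.55],[0,0,-0.12,0,0,0,0.55],[0,0,-0.12,0,0,0,0.55],[0,0,-0.12,0,0,0,0.55],[0,0,-0.12,0,0,0,0.55],[0,0,-0.06,0,0,0,0.55]]]' 50
python3 -m creep '[[[0,0,0,0,0,0,0.55],[0,0,0,0,0,0,0.55],[0,0,0,0,0,0,0.55]]]'
python3 - <<'E'
from h import *
delta(wo((157,0,120)),1.163-np.pi)
c=optics.capture("top"); print(np.round([st(onz(c,((x+.5)/4.7-.5+210,(y+.5)/4.7-.5+185),52.5)) for x,y in [(350,155),(338,200),(318,322),(303,377)]],1))
s=optics.capture("side"); crop(s["image"],230,225,170,125,4.7,"pics/k5.png")
E
```

```text
t: 20.73
position: [564.5, 16.8, 151.3]
orientation: [3.141, -0.0, -1.972]
wrist_force: [-0.3, -0.2, 0.6]
opening: 39.2
t: 20.98
position: [564.6, 16.9, 151.3]
orientation: [3.141, -0.0, -1.978]
wrist_force: [-0.3, -0.8, -0.4]
opening: 39.3
t 20.98 pos [564.6  16.9 151.3] ori [ 3.141 -0.    -1.978] F [-0.3 -0.8 -0.4] open 39.3
 turn [ 0. -0.  0.]  shift in new tool axes [-100.4   19.4   31.3]  in present axes [-100.4   19.4   31.3]
[[ 96.1 -47.6  52.5]
 [ 96.8 -27.7  52.5]
 [ 93.6  25.   52.5]
 [ 94.6  49.2  52.5]]
```

Tips at stage x ≈ 95.5 and bar centre at 155.5 agree with the given 60 mm offset, so the bracket starts about 2.5 mm forward. Moving over the handle.

```bash
python3 -m creep '[[[0,0,0,-0.033,0.0065,0.005,0.55],[0,0,0,-0.033,0.0065,0.01,0.55],[0,0,0,-0.033,0.006,0.01,0.55],[0,0,0,0,0,0.006,0.55],[0,0,0,0,0,0,0.55],[0,0,0,0,0,0,0.55],[0,0,0,0,0,0,0.55],[0,0,0,0,0,0,0.55]]]'
python3 - <<'E'
from h import *
delta(wo((155.7,0,71)),1.163-np.pi)
s=optics.capture("side"); crop(s["image"],230,205,170,125,4.7,"pics/k5.png")
E
```

```text
t: 21.75
position: [586.5, 114.4, 121.0]
orientation: [-3.141, 0.001, -1.978]
wrist_force: [-0.2, -0.1, 0.2]
opening: 39.0
t 21.75 pos [586.5 114.4 121. ] ori [-3.141e+00  1.000e-03 -1.978e+00] F [-0.2 -0.1  0.2] open 39.0
 turn [-0.001  0.001  0.   ]  shift in new tool axes [-0.9  0.6 50. ]  in present axes [-0.9  0.6 50. ]
```

View pics/k5.png

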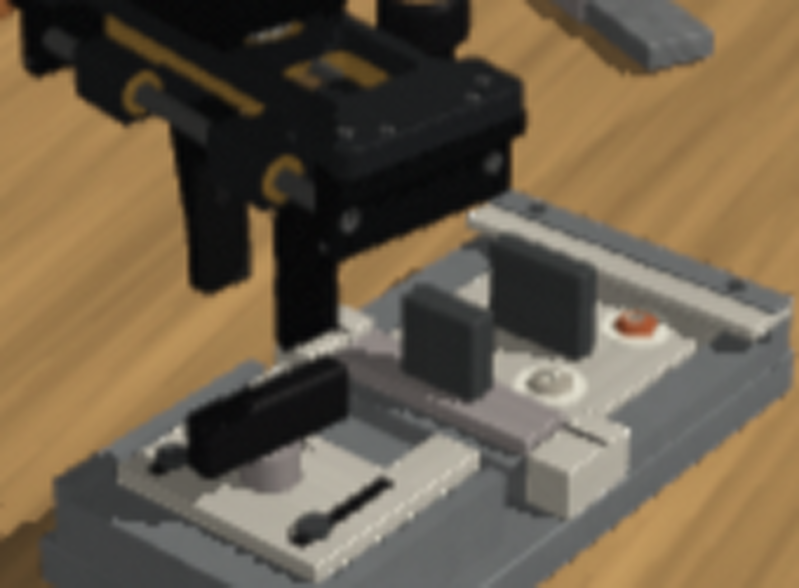

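The fingers straddle the bar. Descending and gripping.

```bash
python3 -m creep '[[[0,0,0,-0.0009,0.0006,0.015,0.55],[0,0,0,0,0,0.015,0.55],[0,0,0,0,0,0.014,0.55],[0,0,0,0,0,0.006,0.55],[0,0,0,0,0,0,0.55],[0,0,0,0,0,0,0.55]]]'
python3 -m creep '[[[0,0,0,0,0,0,1],[0,0,0,0,0,0,1],[0,0,0,0,0,0,1],[0,0,0,0,0,0,1],[0,0,0,0,0,0,1],[0,0,0,0,0,0,1],[0,0,0,0,0,0,1]]]' 40
python3 -c "
from h import *
m=monitor.get_state();print(m['t'],st(m['position']).round(2),m['orientation'].round(4),m['wrist_force'].round(1))
delta(wo((112,0,71)),1.163-np.pi)"
```

```text
t: 22.3
position: [586.5, 116.0, 70.7]
orientation: [-3.141, 0.0, -1.977]
wrist_force: [-0.6, -0.1, -0.4]
opening: 38.9
t: 22.88
position: [585.0, 116.7, 70.6]
orientation: [3.14, -0.001, -1.977]
wrist_force: [-5.4, 3.1, 4.1]
opening: 13.4
22.8833 [156.59   1.56  70.58] [ 3.1396e+00 -7.0000e-04 -1.9772e+00] [-5.4  3.1  4.1]
t 22.88 pos [585.  116.7  70.6] ori [ 3.140e+00 -1.000e-03 -1.977e+00] F [-5.4  3.1  4.1] open 13.4
 turn [ 0.002 -0.001  0.001]  shift in new tool axes [ 43.5 -10.   -0.4]  in present axes [ 43.5 -10.   -0.4]
```

```bash
python3 -m creep '[[[0,0,0,0,0.001,0,1],[0,0,0,0.0037,-0.0007,0,1],[0,0,0,0.0037,-0.0007,0,1],[0,0,0,0.0037,-0.0007,0,1],[0,0,0,0.0037,-0.0007,0,1],[0,0,0,0.0037,-0.0007,0,1],[0,0,0,0.0037,-0.0007,0,1],[0,0,0,0.0037,-0.0007,0,1],[0,0,0,0.0037,-0.0007,0,1],[0,0,0,0,0,0,1],[0,0,0,0,0,0,1]]]' 40
python3 - <<'E'
from h import *
m=monitor.get_state();print(m['t'],st(m['position']).round(2),m['orientation'].round(4),m['wrist_force'].round(1))
s=optics.capture("side"); crop(s["image"],230,205,170,125,4.7,"pics/k6.png")
E
```

```text
t: 23.8
position: [578.6, 87.8, 70.6]
orientation: [3.141, 0.001, -1.977]
wrist_force: [-3.6, 4.6, 3.9]
opening: 13.9
23.8 [126.99   1.6   70.58] [ 3.1415e+00  6.0000e-04 -1.9769e+00] [-3.6  4.6  3.9]
```

View pics/k6.png

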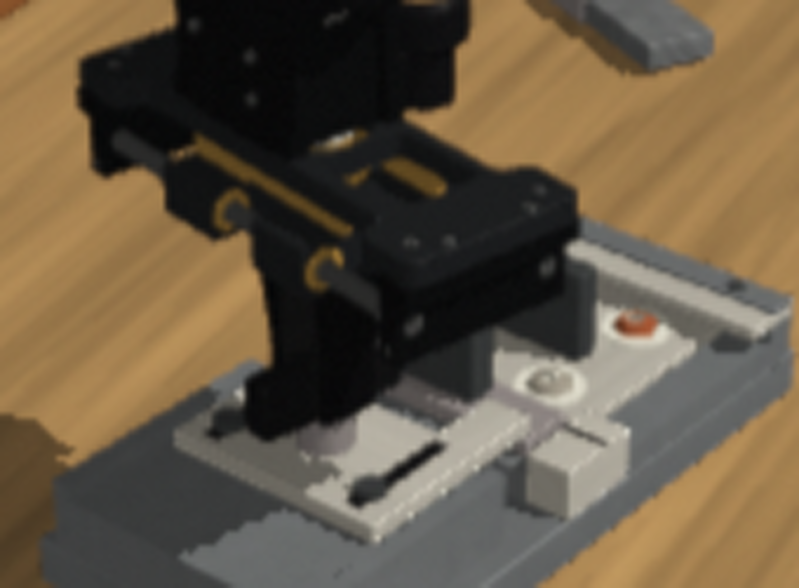

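```bash
python3 -m creep '[[[0,0,0,0.0037,-0.0007,0,1],[0,0,0,0.0037,-0.0007,0,1],[0,0,0,0.0034,-0.0007,0,1],[0,0,0,0,0,0,1],[0,0,0,0,0,0,1],[0,0,0,0,0,0,1],[0,0,0,0,0,0,1]]]' 40
python3 - <<'E'
from h import *
m=monitor.get_state();print(m['t'],st(m['position']).round(2),m['orientation'].round(4),m['wrist_force'].round(1))
s=optics.capture("side"); cv2.imwrite("pics/s7.png",s["image"]); crop(s["image"],320,270,60,55,12,"pics/k7.png")
for p in [(52,72.5,42),(52,52.5,42),(56,48,52.5),(52,48,52.5),(52,28,52.5)]: print(p,((px(s,[wo(p)])[0]-[320,270]+.5)*12-.5).round(0))
E
```

```text
t: 24.43
position: [576.2, 76.9, 70.6]
orientation: [3.141, 0.0, -1.977]
wrist_force: [-4.2, 3.0, 4.4]
opening: 13.8
24.4333 [115.85   1.61  70.58] [ 3.1413e+00  1.0000e-04 -1.9766e+00] [-4.2  3.   4.4]
(52, 72.5, 42) [452. 339.]
(52, 52.5, 42) [342. 291.]
(56, 48, 52.5) [302. 232.]
(52, 48, 52.5) [319. 220.]
(52, 28, 52.5) [210. 174.]
```

View pics/k7.png

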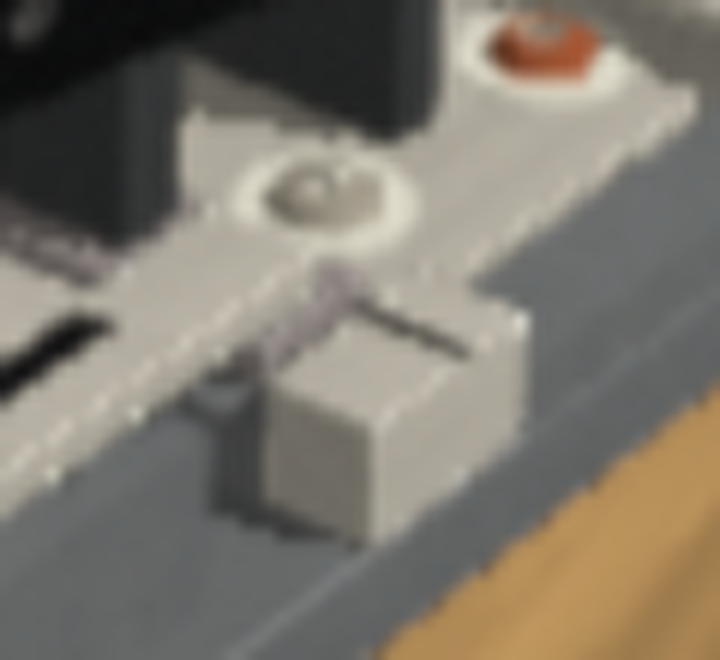

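The prong tip is at crop ≈(320,255). After correcting for the scribe offset that gives x ≈ 56, agreeing with 115.85 − 60 = 55.85 from the arm. 3.9 mm to go.

```bash
python3 -m creep '[[[0,0,0,0.002,-0.0004,0,1],[0,0,0,0.0018,-0.0003,0,1],[0,0,0,0,0,0,1],[0,0,0,0,0,0,1],[0,0,0,0,0,0,1],[0,0,0,0,0,0,1]]]' 40
python3 - <<'E'
from h import *
m=monitor.get_state();print(m['t'],st(m['position']).round(2),m['orientation'].round(4),m['wrist_force'].round(1),m['ft_torque'].round(2))
s=optics.capture("side"); crop(s["image"],320,270,60,55,12,"pics/k8.png")
E
```

```text
t: 24.98
position: [575.4, 73.3, 70.6]
orientation: [3.141, 0.0, -1.977]
wrist_force: [-4.1, 4.0, 4.6]
opening: 14.0
24.9833 [112.17   1.62  70.57] [ 3.1414e+00  3.0000e-04 -1.9767e+00] [-4.1  4.   4.6] [ 1.25  1.29 -0.08]
```

View pics/k8.png

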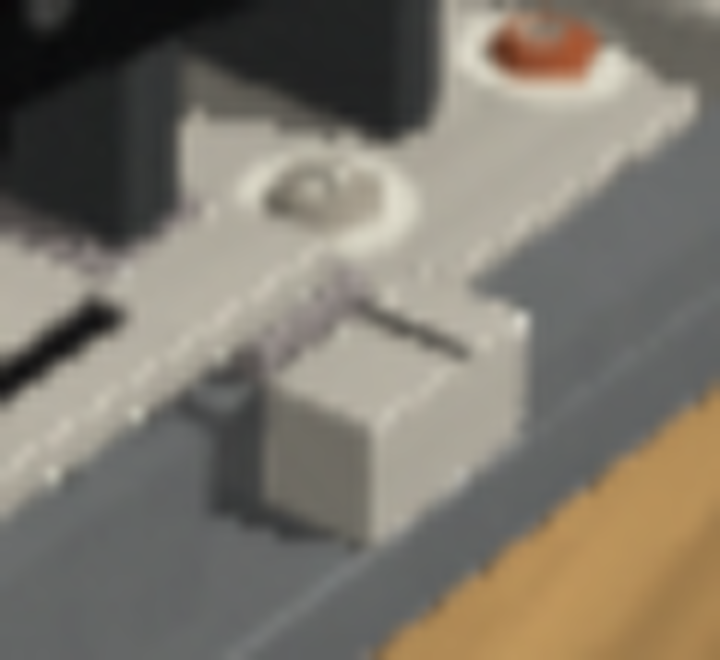

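The tips are at the scribed line (arm: 112.17 − 60 = 52.2). This has held for over 0.2 s with the handle loose. Now turning clockwise.

```bash
python3 -m creep '[[[0,0,0,0.0002,0.001,0,1],[0,0,0,0,0,0,1],[0,0,0.1,0,0,0,1],[0,0,0.1,0,0,0,1],[0,0,0.1,0,0,0,1],[0,0,0.1,0,0,0,1],[0,0,0.1,0,0,0,1],[0,0,0.1,0,0,0,1],[0,0,0,0,0,0,1]]]' 40
python3 - <<'E'
from h import *
m=monitor.get_state();print(m['t'],st(m['position']).round(2),m['orientation'].round(4),m['wrist_force'].round(1),m['ft_torque'].round(2),m['q'].round(2))
E
```

```text
t: 25.78
position: [575.6, 73.2, 70.6]
orientation: [-3.141, 0.002, -2.578]
wrist_force: [-0.7, 1.8, 2.3]
opening: 13.9
25.7833 [112.08   1.4   70.59] [-3.1406e+00  2.0000e-03 -2.5779e+00] [-0.7  1.8  2.3] [ 0.43 -0.05 -0.14] [ 0.41  0.46 -0.3   0.   -0.81 -1.41]
```

```bash
python3 -m creep '[[[0,0,0.1,0,0,0,1],[0,0,0.1,0,0,0,1],[0,0,0.1,0,0,0,1],[0,0,0.1,0,0,0,1],[0,0,0.1,0,0,0,1],[0,0,0.1,0,0,0,1],[0,0,0.06,0,0,0,1],[0,0,0.04,0,0,0,1],[0,0,0.03,0,0,0,1],[0,0,0,0,0,0,1],[0,0,0,0,0,0,1]]]' 40
python3 - <<'E'
from h import *
m=monitor.get_state();print(m['t'],st(m['position']).round(2),m['orientation'].round(4),m['wrist_force'].round(1),m['ft_torque'].round(2),m['q'].round(2))
E
```

```text
t: 26.7
position: [575.7, 72.8, 70.6]
orientation: [-3.142, 0.002, 2.98]
wrist_force: [2.7, -1.4, 1.0]
opening: 13.7
26.7 [111.75   1.27  70.57] [-3.1415e+00  2.2000e-03  2.9804e+00] [ 2.7 -1.4  1. ] [-0.27 -0.7   0.4 ] [ 0.41  0.46 -0.3   0.   -0.81 -2.14]
```

```bash
python3 -m creep '[[[0,0,0.03,0,0,0,1],[0,0,0,0,0,0,1],[0,0,0,0,0,0,1]]]' 40
python3 - <<'E'
from h import *
m=monitor.get_state();print(m['t'],st(m['position']).round(2),m['orientation'].round(4),m['wrist_force'].round(1),m['ft_torque'].round(2))
s=optics.capture("side"); crop(s["image"],230,205,170,125,4.7,"pics/k9.png")
E
```

```text
t: 26.95
position: [575.7, 72.8, 70.6]
orientation: [-3.141, 0.002, 2.95]
wrist_force: [4.3, -0.9, 1.2]
opening: 14.1
26.95 [111.75   1.29  70.6 ] [-3.1415e+00  2.3000e-03  2.9504e+00] [ 4.3 -0.9  1.2] [-0.64 -1.16  0.86]
```

View pics/k9.png

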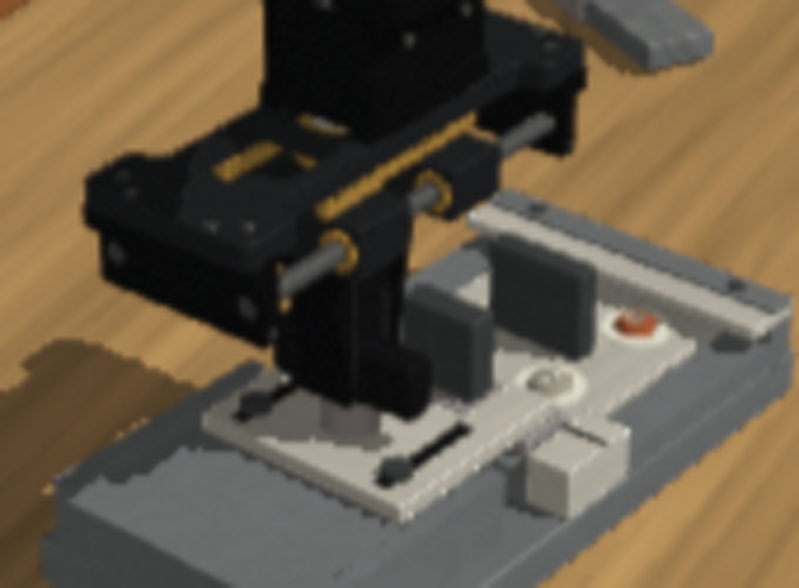

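Torque climbs 0.4→0.86 N m, so the handle is on its stop with the bar across. Easing off, then releasing and rising.

```bash
python3 -m creep '[[[0,0,-0.04,0,0,0,1],[0,0,0,0,0,0,0.7],[0,0,0,0,0,0,0.7],[0,0,0,0,0,0,0.7],[0,0,0,0,0,0,0.7],[0,0,0,0,0,0,0.7],[0,0,0,0,0,-0.01,0.7],[0,0,0,0,0,-0.03,0.7],[0,0,0,0,0,-0.04,0.7],[0,0,0,0,0,-0.04,0.7]]]' 40
python3 -m creep '[[[0,0,0,0,-0.04,-0.01,0.7],[0,0,0,0,-0.04,0,0.7],[0,0,0,0,-0.04,0,0.7],[0,0,0,0,-0.04,0,0.7],[0,0,0,0,-0.04,0,0.7],[0,0,0,0,-0.04,0,0.7],[0,0,0,0,-0.04,0,0.7],[0,0,0,0,-0.04,0,0.7],[0,0,0,0,-0.04,0,0.7],[0,0,0,0,0,0,0.7],[0,0,0,0,0,0,0.7]]]' 40
python3 - <<'E'
from h import *
c=optics.capture("top");s=optics.capture("side")
cv2.imwrite("pics/topF.png",c["image"]);crop(s["image"],230,225,170,125,4.7,"pics/f1.png");crop(c["image"],210,185,170,120,4.7,"pics/f2.png")
print(monitor.get_state()['t'])
E
```

```text
t: 27.83
position: [573.7, 72.8, 191.6]
orientation: [-3.14, -0.002, 2.986]
wrist_force: [1.0, 0.9, 0.6]
opening: 26.1
t: 28.75
position: [518.0, -284.5, 200.5]
orientation: [3.141, -0.0, 2.982]
wrist_force: [0.4, 1.0, -0.3]
opening: 26.1
28.85
```

View pics/f1.png

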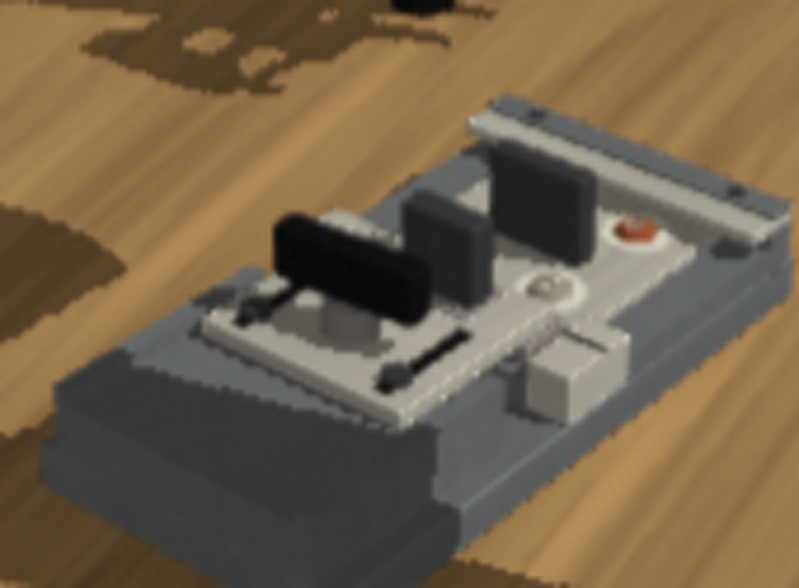

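View pics/f2.png

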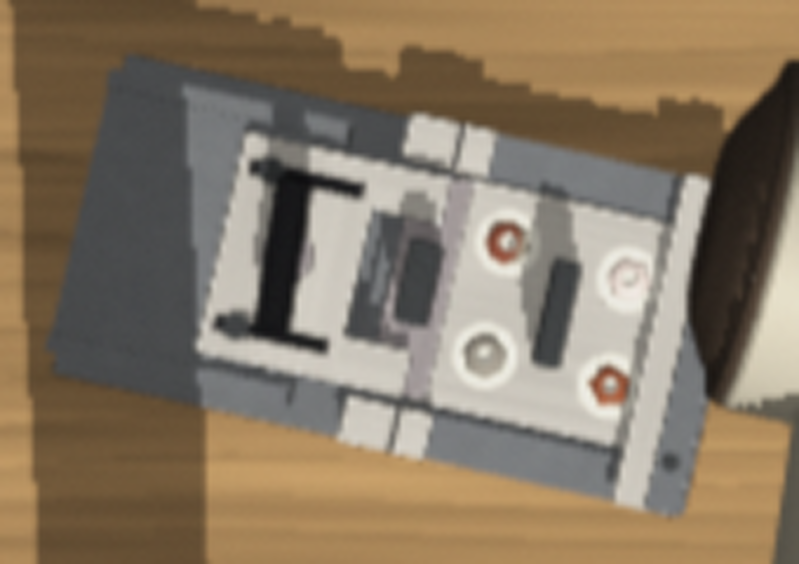

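```bash
python3 - <<'E'
from h import *
c=optics.capture("top"); crop(c["image"],285,205,40,85,7,"pics/f3.png")
img=c["image"]; x0,y0,k=285,215,6
m=np.zeros(img.shape[:2],np.uint8); m[215:265,255:285]=(img[215:265,255:285].max(2)<40)
n,l,q,_=cv2.connectedComponentsWithStats(m); i=1+np.argmax(q[1:,4]); b=cv2.boxPoints(cv2.minAreaRect(np.argwhere(l==i)[:,::-1].astype(np.float32)))
B=np.array([st(onz(c,p,90.5)) for p in b]); print(B.round(1).tolist(),B.mean(0).round(1))
for x,y in [(447,182),(440,215),(420,310),(405,396)]: print("tip",st(onz(c,((x+.5)/4.7-.5+210,(y+.5)/4.7-.5+185),52.5)).round(1))
for n in ("jar",):pass
E
```

```text
[[114.0, 38.7, 90.5], [127.8, -31.0, 90.5], [103.0, -35.9, 90.5], [89.2, 33.9, 90.5]] [108.5   1.4  90.5]
tip [ 53.1 -45.4  52.5]
tip [ 52.9 -31.   52.5]
tip [52.3 10.5 52.5]
tip [50.5 47.6 52.5]
```

View pics/f3.png

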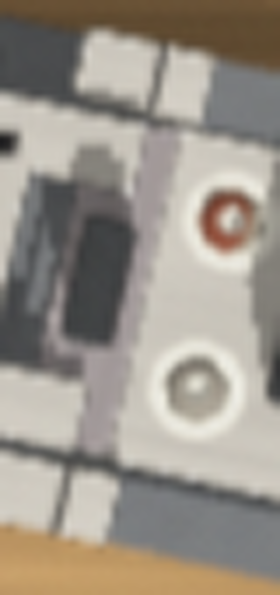

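View pics/topF.png

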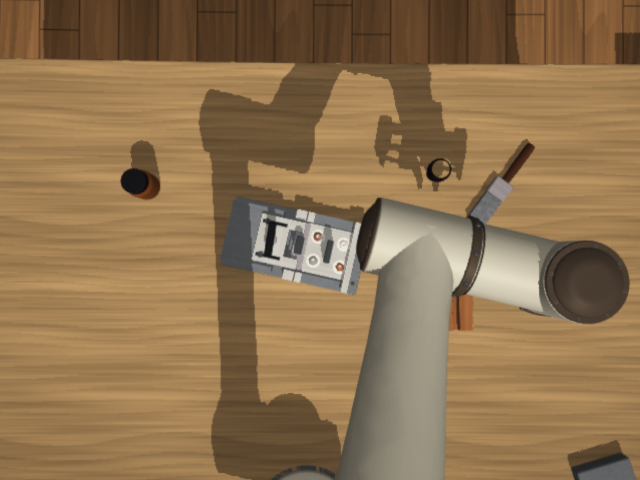

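The tips average x = 52.2 against the mark at 52. The bar's tilt of about 0.08 rad from the stage's y means lock ≈ 1.49. The bystanders stand where they were. Handing in.

```bash
python3 -c "
from rig import bot,monitor
print(bot.hand_in()); print(monitor.get_state()['t'])"
```

```text
the job is handed in; nothing more can be done
None
the job is handed in; nothing more can be done
```

The job is done and handed in at about t = 29 s of the 72 s allowed; no verdict was reported.

**What I did**
- **Carrier:** I slipped one end under the lip at about 14° (not 20°; this cleared the lip) until it touched the wall. Then I swung it down flat and released it while it was pressed home.
- **Keeper:** I lowered it into the gap until it rested on the well floor.
- **Bracket:** I slid it by the T-handle to the scribed line.
- **T-handle:** I turned it clockwise until the torque rose to 0.86 N m against the stop, then let go and backed away.

**Last checks**
- **Carrier:** by arm pose, its origin was at stage x ≈ -5.1 mm and z ≈ 20.4 mm just before it was set on the floor. The final pictures show it flat and parallel to the rear wall.
- **Keeper:** by arm pose, its lower edge was at z ≈ 20.0 mm and x ≈ 54.7–54.9 mm. Its head looked flush with the cheek tops.
- **Prong tips:** about 52.2 mm on average in the top picture, against the mark at 52 mm; the arm gave 51.8–52.2 mm.
- **T-handle:** lock about 1.49 rad, judged by eye from the bar's tilt in the top picture. The automatic outline of the bar was spoiled by the dark slots beside it, so I did not use it.
- **Bystanders:** the jar and eyepiece look unmoved. The brush head is partly hidden by the arm in the last view, but the part that shows has not moved.

**Disagreements:** the arm's stage y readings were up to about 1.5 mm off the camera's. The bracket and handle also did not start at zero: about 2.5 mm forward and 0.19 rad turned.

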